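# Fit the clean strainer in the bayonet filter pot

### The arm

A 7-joint arm with a two-finger parallel gripper is mounted at the origin on a cart in front of the work surface, level with it; the furniture and walls round the work are solid. World frame = base frame: x ahead of the robot, y to its left, z up, the work surface at z = 0. Lengths are in m, angles in rad, forces in N, time in s.
With the tool pointing down it reaches from about 0.4 to 0.85 m from the base axis. Payload 6.9 kg.
Tool frame: the origin (TCP) lies at the very end of the fingers, on their centre line; the grasp point (between the pads) lies 19 mm behind it; z points along the fingers, y is the direction in which the jaws open and shut (so a half turn about z gives the same grasp; the last joint's range is limited). The gripper opens to 85 mm and grips with 20 to 120 N. Pads are 22 mm wide; open, the fingers measure 114 mm over their backs; the gripper's body (76 mm by 85 mm) begins 54 mm behind the grasp point. The pads swing forward as they close: fully open they stand 13 mm farther back than shut.
Start: joints at [-1.151, 0.507, -0.238, 1.5, 0.126, 1.149, -0.155], TCP at [0.193, 0.594, 0.231] pointing down, gripper open.
Joint ranges: [-3.08, 3.08], [-0.24, 2.05], [-1.43, 1.35], [0, 2.5], [-1.52, 4.66], [0.17, 1.96], [-2.89, 2.89]. Speed limits (rad/s): [2.39, 2.39, 3.14, 3.14, 3.14, 3.14, 3.14].

### API

Orientations are given as a rotation vector (axis times angle).
In Python, from rig import robot, vision gives the robot as it stands.
- The arm moves only by the shell command python3 -m inch 'ROWS' [FORCE]. ROWS is JSON, a list of rows, each an object with "slide": the shift along the tool's x, y, z in cm, a list of three; "dr": the turn, a rotation vector about the tool's x, y, z in degrees, a list of three; "claw": the opening, from -1 (shut) to 1 (fully open), so that 0 is half open. A call has 1 to 10 rows; each row is the pose to reach, as a shift and turn from the pose measured when the call began, along the tool's axes at that moment; what a row does not reach only later rows make up. A row lasts 1/10 s, in which the tool goes at most 50 mm and 8.59 degrees, less where a joint would pass 70% of its speed; a pose out of reach is approached as far as the arm can. A call with a gripper value outside its range is refused whole. The fingers move at their own pace and stop on an object; FORCE is the grip in N (left out, the last holds). Time passes only in rows, so rows that repeat a pose let the fingers close. It gives the time, the measured TCP pose, the force and the opening at its end, in the units of the state.
- robot.get_obs(): the state, without advancing time (a new reading comes with each control period).
- vision.get_image(name): name is "scene" or "top"; returns a dict with "img" (400x640x3 uint8, blue, green, red), "fov_y" (degrees; the focal length in pixels is half the picture's height over the tangent of half this angle, whatever the lens; pixels are square), "cx", "cy" (the principal point, pixels), "R" (3x3) and "t" (3): a world point X has camera coordinates R X + t. Camera axes: x right, y down, z forward; pixel columns grow to the right and rows downward; lengths in m; the calibration is good to about 2 mm. A picture is of the moment at which its call begins. There is no depth.
- robot.sign_off(): hands the job in, once; it reports no verdict.
Trained networks look in a picture, given as the dict that the camera call returned (one of the last four; its "shot" number tells which), for a name from the list of things; names that differ only in an ending like _2 or _b are one class to them, and where a whole thing is asked for, a point or a joint stands for the part that bears it (a point fixed in the world has none). Each returns a list of dicts, best first, with "conf" (0 to 1); they miss things now and then, are a little off and sometimes report something else, mostly with a low value. They report only what shows in the picture. A call takes as long as a camera call. They do not tell look-alikes from the thing itself.
- vision.search_frame(query, picture): "location" ([x, y, z] in m, in world coordinates, good to about 4 mm: the middle of the surface that is visible of it).
- vision.outline_of(query, picture): "mask" (400x640 bool, what is visible of it).
- vision.pinpoint(query, picture): "location" ([x, y, z] in m, in world coordinates, good to about 4 mm: a listed point, or the origin of a listed thing).
The state is a dict: "t": time; "joints": joint angles; "joint_velocities": joint speeds; "effort": joint torques, N m; "ee_pos": TCP position; "orientation": TCP orientation; "wrist_force": force on the tool from outside, world axes, zero at the start; "wrist_torque": the same for the moment, N m; "gripper_width": opening from 0.0 (shut) to 1.0 (fully open).
Only numpy, scipy, OpenCV 4.12 (cv2) and the standard library are available. Lean on these libraries where they do the work, as an engineer would, in place of code of your own. Each camera call takes 0.05 s, during which the arm holds its last target.

### The job

First open the filter pot: press its cover down against the spring, turn it a quarter turn anticlockwise (seen from above), lift it off and lay it right way up on the worktop. Then move all the weights and rail clamps that stand on the strainer insert to free places in the same tray, so that the insert lies clear, and lift the insert out of the tray and set it flat on the floor of the pot. Last put the cover back on, press it down and turn it a quarter turn clockwise until it is locked under the lugs again; leave the weights and clamps in the tray and do not disturb the stapler, tape measure and label box.

Things in the scene. Friction and masses are not known exactly. Their poses are not given: they have to be found in the camera images.
- filter_pot: Round bare-metal pot fixed to the worktop, 128 mm across, 70 mm high, open top; origin at the centre of its underside, z up. Inside, a well 96 mm wide, floor 8 mm above the origin. Two lugs (48 degrees of arc each, 65 to 70 mm up) reach inward from the rim to 49 mm from the axis, at the pot's +x and -x; the gaps between them face +y and -y.
- seal (a joint): Rubber seal ring under the lugs (inner radius 49 mm), on a spring: 0 when the cover is locked (top 60 mm above the pot's origin), +0.0015 without the cover, -0.008 fully down. Pressing it 6 mm down takes about 7 N. To free or lock the cover press to about -0.006 (-0.005 to -0.007) while turning, as a 4.5 mm tooth on each lug blocks the ears.
- cover_grip (a point): Pot cover, 0.12 kg: disc 92 mm across, 5 mm thick, two ears (28 mm wide, out to 57 mm from the axis) at its +x and -x; on top a black grip bar along x, 60 long, 12 thick, 32 mm high. This point: on the axis in the bar, 26 mm above the underside, 11 below the bar's top; z up. Locked (ears under the lugs, bar along the pot's x) it is 86 mm above the pot's origin.
- pot_mouth (a point): Centre of the pot's mouth, 70 mm above its origin. Turned 45 to 135 degrees (nominal 90) anticlockwise seen from above, the ears are in the gaps and the cover lifts straight off; clockwise meets a stop. To close: lower it with ears in the gaps (bar along the pot's y) onto the seal, press, turn 90 degrees clockwise, let the spring lift it. 3 mm side play; same after half a turn.
- tray: Fixed grey open plastic tray, 140 mm (x) by 240 mm (y), walls 35 mm high and 4 mm thick, floor 4 mm thick; origin at the centre of its underside, z up. The insert lies towards its +y end; the -y half is empty. The worktop right of the work (x about 0.455, y about -0.34) is always free for laying the cover down.
- insert_grip (a point): Strainer insert: flat round perforated steel disc 84 mm across and 10 mm thick with an upright black grip rib in the middle, 28 mm long (along its x), 12 mm thick, top 42 mm above the underside; mass 0.12 kg. This point is on the axis in the rib, 31 mm above the underside, z up. Set down in the pot it stands 39 mm above the pot's origin.
- weight1_mid (a point): Larger round knob-topped test weight, 24 mm across, 30 mm high, 50 g, standing on the insert at the start. Two to four of weight1, weight2, clamp1 and clamp2 are present; absent ones give None. This point is at its centre, half-way up; z along its axis.
- weight2_mid (a point): Smaller round knob-topped test weight, 18 mm across, 23 mm high, 20 g, standing on the insert at the start. Two to four of weight1, weight2, clamp1 and clamp2 are present; absent ones give None. This point is at its centre, half-way up; z along its axis.
- clamp1_mid (a point): Rail clamp: light metal block 23 mm (its x) by 40 mm (its y), 22 mm high (z) with a small black thumb screw on top (32 mm in all; grip the block's sides), standing on the insert at the start. Two to four of weight1, weight2, clamp1 and clamp2 are present; absent ones give None. This point is at the block's centre, 11 mm above its underside.
- clamp2_mid (a point): Rail clamp: light metal block 23 mm (its x) by 40 mm (its y), 22 mm high (z) with a small black thumb screw on top (32 mm in all; grip the block's sides), standing on the insert at the start. Two to four of weight1, weight2, clamp1 and clamp2 are present; absent ones give None. This point is at the block's centre, 11 mm above its underside.
- stapler: Stapler 112 mm long, behind the work; not to be moved. Origin at the centre of its underside.
- tape_measure: Tape measure, 67 mm long and 55 mm high, behind the work at the left; not to be moved. Origin at the centre of its underside.
- label_box: Small cardboard box 43x67x49 mm behind the work, left of the printer; not to be moved. Origin at the centre of its underside.
Mind the look-alikes: they are no part of the job. There is more than one size of the part that bears weight2_mid; the job needs the smaller.

How it is judged:
On the way, in this order (a step that is already met when the one before it is completed fails the run):
1. the cover is off the pot and lies flat, right way up, on the worktop (horizontal distance between cover_grip and filter_pot above 0.1 m and height (world z) of cover_grip below 0.035 m and angle between cover_grip's own z axis and vertical below 0.1 rad), for 0.2 s.
2. all weights and clamps are off the insert (centres more than 50 mm from its axis), in the tray, while the insert still lies in the tray (horizontal distance between each of weight1_mid, weight2_mid, clamp1_mid, clamp2_mid and insert_grip above 0.05 m and x of weight1_mid in the frame of tray between -0.068 and 0.068 m and y of weight1_mid in the frame of tray between -0.118 and 0.118 m and height (world z) of each of weight1_mid, weight2_mid, clamp1_mid, clamp2_mid below 0.04 m and x of weight2_mid in the frame of tray between -0.068 and 0.068 m and y of weight2_mid in the frame of tray between -0.118 and 0.118 m and x of clamp1_mid in the frame of tray between -0.068 and 0.068 m and y of clamp1_mid in the frame of tray between -0.118 and 0.118 m and x of clamp2_mid in the frame of tray between -0.068 and 0.068 m and y of clamp2_mid in the frame of tray between -0.118 and 0.118 m and height (world z) of insert_grip below 0.045 m and x of insert_grip in the frame of tray between -0.05 and 0.05 m and y of insert_grip in the frame of tray between -0.1 and 0.1 m), for 0.2 s.
3. the insert is set flat on the floor of the open pot (horizontal distance between insert_grip and filter_pot below 0.012 m and z of insert_grip in the frame of filter_pot below 0.043 m and angle between insert_grip's own z axis and vertical below 0.08 rad), for 0.2 s.
4. the cover is back on the pot and locked (horizontal distance between cover_grip and filter_pot below 0.006 m and z of cover_grip in the frame of filter_pot between 0.083 and 0.0885 m and angle between the x axis of cover_grip and the x axis of filter_pot, either way round below 0.3 rad and angle between cover_grip's own z axis and vertical below 0.06 rad), for 0.2 s.
At the end, for the whole second after the job is handed in: Insert flat in the pot (axis within 12 mm, grip point under 43 mm above the pot's underside, tilt under 0.08 rad); cover locked (axis within 6 mm, grip point 83 to 88.5 mm up, ears within 0.3 rad of the lugs, tilt under 0.06 rad); every weight and clamp inside the tray (all of step 3 and all of step 4 and x of weight1_mid in the frame of tray between -0.068 and 0.068 m and y of weight1_mid in the frame of tray between -0.118 and 0.118 m and height (world z) of each of weight1_mid, weight2_mid, clamp1_mid, clamp2_mid below 0.04 m and x of weight2_mid in the frame of tray between -0.068 and 0.068 m and y of weight2_mid in the frame of tray between -0.118 and 0.118 m and x of clamp1_mid in the frame of tray between -0.068 and 0.068 m and y of clamp1_mid in the frame of tray between -0.118 and 0.118 m and x of clamp2_mid in the frame of tray between -0.068 and 0.068 m and y of clamp2_mid in the frame of tray between -0.118 and 0.118 m); the robot touches nothing.
It fails at once if the stapler is moved more than 20 mm (distance of stapler from where it was at the start of the episode above 0.02 m).
It fails at once if the tape measure is moved more than 20 mm (distance of tape_measure from where it was at the start of the episode above 0.02 m).
It fails at once if the label box is moved more than 20 mm (distance of label_box from where it was at the start of the episode above 0.02 m).
Of weight1, weight2, clamp1, clamp2 only 2 to 4 are there at a start; the rules pass over those that are not, and their reading is None.
At some moment in a run one of weight1, weight2, clamp1, clamp2 may be knocked a few centimetres aside while the robot is not near it.
It also fails if it takes over 208 s, if anything falls off the work surface, if the arm or the gripper's body presses on something with over 40 N, if the wrist force passes 120 N, or if a joint passes its speed limit or range.

## Working session

There is one attempt and no reset: what is moved stays moved. The work goes in short steps, Python scripts to look and compute and a shell command to move; the robot and the scene stay as the last step left them, time stands still between calls to the robot, and variables do not carry over. Pictures are saved under pics/ and viewed, and the job is handed in when it is done.

```bash
ls; mkdir -p pics; cat > h.py <<'E'
import numpy as np, cv2
from rig import robot, vision
from scipy.spatial.transform import Rotation as Ro
def snap(name,fn):
    p=vision.get_image(name); cv2.imwrite('pics/'+fn,p['img']); return p
def proj(p,X):
    f=200/np.tan(np.radians(p['fov_y'])/2); c=np.array(p['R'])@np.array(X)+np.array(p['t'])
    return np.array([p['cx']+f*c[0]/c[2],p['cy']+f*c[1]/c[2]])
def pix2z(p,u,v,z):
    f=200/np.tan(np.radians(p['fov_y'])/2); R=np.array(p['R']);t=np.array(p['t'])
    d=R.T@np.array([(u-p['cx'])/f,(v-p['cy'])/f,1]); o=-R.T@t
    return o+d*(z-o[2])/d[2]
def st():
    o=robot.get_obs(); R=Ro.from_rotvec(o['orientation']).as_matrix()
    print('t',round(o['t'],2),'tcp',np.round(o['ee_pos'],4),'F',np.round(o['wrist_force'],1),'w',round(o['gripper_width'],3)); print(np.round(R,3).tolist()); print('j',np.round(o['joints'],2))
    return o,R
E
python3 - <<'E'
from h import *
st()
for n in('scene','top'):
    p=snap(n,n+'0.png')
    print(n,p['fov_y'],p['cx'],p['cy'],np.round(-np.array(p['R']).T@p['t'],3))
    for q in ['filter_pot','cover_grip','tray','insert_grip','weight1_mid','weight2_mid','clamp1_mid','clamp2_mid','pot_mouth']:
        for d in vision.pinpoint(q,p)[:4]: print(q,np.round(d['location'],3),round(d['conf'],2),np.round(proj(p,d['location'])), [k for k in d if k not in('location','conf')])
E
```

```text
pics
t 0.0 tcp [0.1929 0.594  0.2304] F [-0.  -0.7 -0.4] w 0.999
[[-0.951, 0.309, -0.001], [0.309, 0.951, -0.002], [-0.0, -0.002, -1.0]]
j [-1.15  0.51 -0.24  1.5   0.13  1.15 -0.15]
scene 52.02806342839558 319.30759183888114 200.05383199681606 [0.053 0.576 0.528]
filter_pot [ 0.517 -0.144  0.002] 0.55 [396. 211.] []
cover_grip [ 0.509 -0.148  0.088] 0.85 [405. 180.] []
insert_grip [0.489 0.213 0.032] 0.81 [291. 274.] []
insert_grip [ 0.507 -0.148  0.068] 0.18 [404. 188.] []
weight2_mid [0.606 0.148 0.016] 0.73 [278. 239.] []
weight2_mid [0.457 0.208 0.027] 0.5 [305. 284.] []
clamp1_mid [0.484 0.243 0.027] 0.89 [280. 285.] []
clamp2_mid [0.492 0.189 0.028] 0.63 [300. 269.] []
clamp2_mid [ 0.707  0.159 -0.004] 0.19 [246. 228.] []
pot_mouth [ 0.51  -0.148  0.063] 0.92 [403. 189.] []
top 48.79042934437638 315.314904979592 206.45747331231246 [0.443 0.084 0.966]
filter_pot [ 0.512 -0.152 -0.002] 0.84 [417. 255.] []
cover_grip [ 0.505 -0.149  0.085] 0.97 [426. 255.] []
insert_grip [0.486 0.211 0.035] 0.94 [248. 261.] []
insert_grip [0.483 0.155 0.001] 0.64 [276. 264.] []
insert_grip [ 0.51  -0.149 -0.001] 0.55 [416. 256.] []
weight2_mid [ 0.71   0.267 -0.002] 0.61 [231. 162.] []
weight2_mid [0.61  0.155 0.012] 0.52 [279. 206.] []
weight2_mid [0.456 0.209 0.023] 0.48 [250. 275.] []
clamp1_mid [0.482 0.239 0.024] 0.66 [236. 263.] []
clamp1_mid [ 0.507 -0.15   0.084] 0.39 [426. 254.] []
clamp2_mid [0.491 0.184 0.028] 0.76 [262. 259.] []
```

View pics/scene0.png

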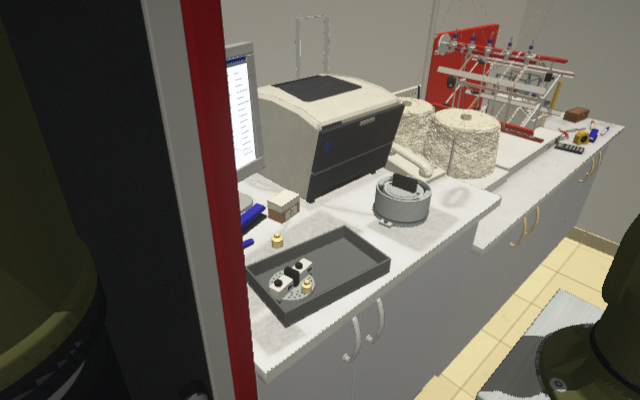

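View pics/top0.png

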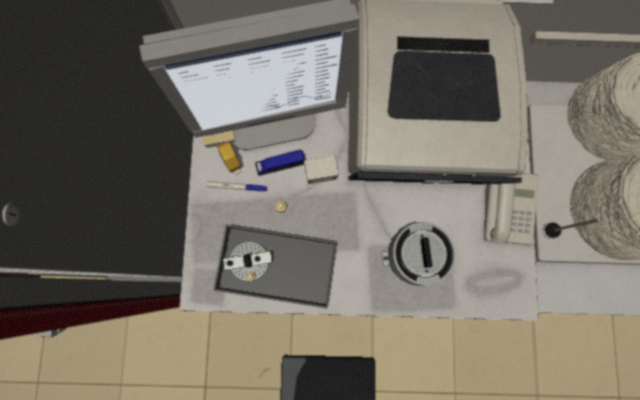

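```bash
python3 - <<'E'
import cv2
a=cv2.imread('pics/top0.png')[205:310,190:295]; b=cv2.imread('pics/top0.png')[205:310,370:475]; c=cv2.imread('pics/scene0.png')[225:330,240:345]
import numpy as np
cv2.imwrite('pics/crop0.png',np.hstack([cv2.resize(x,(266,266),interpolation=cv2.INTER_CUBIC) for x in(a,b,c)]))
E
```

```text
(no output)
```

View pics/crop0.png

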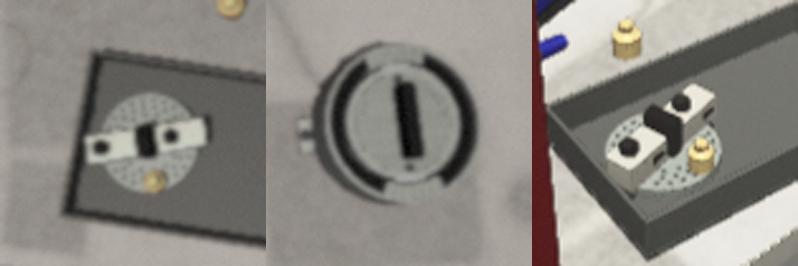

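Scene picture: pot at (403,200), cover bar (405,182), tray (318,272), insert (292,275), clamps (281,285) and (302,267), brass weight on the insert (306,286). 
Candidates for weight2: brass knob on the insert at top (250,275), against the loose brass one on the bench at top (279,206). The description says it stands on the insert, so it is the first, and the crop shows it on the perforated disc. Next I measure angles.

```bash
python3 - <<'E'
from h import *
p=vision.get_image('top'); g=cv2.cvtColor(p['img'],cv2.COLOR_BGR2GRAY)
def rect(mask,z,off=(0,0)):
    n,l,s,c=cv2.connectedComponentsWithStats(mask.astype(np.uint8))
    return n,l,s,c
def wrect(ys,xs,z):
    P=np.array([pix2z(p,x,y,z)[:2] for x,y in zip(xs,ys)],np.float32)
    r=cv2.minAreaRect(P*1000); 
    C=np.cov(P.T); w,v=np.linalg.eigh(C); a=np.degrees(np.arctan2(v[1,1],v[0,1]))
    print(' mean',P.mean(0).round(4),'rect',np.round(r[0],1),np.round(r[1],1),'axis deg',round(a,1), len(P))
for name,(y0,y1,x0,x1),z,th in [('bar',(232,275,418,436),.097,50),('rib',(252,270,243,256),.046,50)]:
    m=g[y0:y1,x0:x1]<th
    n,l,s,c=cv2.connectedComponentsWithStats(m.astype(np.uint8)); i=1+np.argmax(s[1:,4]); ys,xs=np.where(l==i); print(name); wrect(ys+y0,xs+x0,z)
for q,z in [('clamp1_mid',.035),('clamp2_mid',.035),('weight2_mid',.03),('weight1_mid',.03),('tray',.035),('insert_grip',.014),('cover_grip',.065),('filter_pot',.07)]:
    print(q)
    for d in vision.outline_of(q,p)[:3]:
        ys,xs=np.where(d['mask']); print('conf',round(d['conf'],2),'px',xs.mean().round(),ys.mean().round(),end=''); wrect(ys,xs,z)
for u,v in [(228,226),(337,243),(327,305),(216,288)]: print(pix2z(p,u,v,.035).round(3))
s=vision.get_image('scene')
for q in ['cover_grip','clamp1_mid','clamp2_mid','weight2_mid','insert_grip','filter_pot']:
  for d in vision.pinpoint(q,s)[:2]: print(q,np.round(d['location'],4),round(d['conf'],2))
print('cab',pix2z(s,262,372,0).round(3),pix2z(p,188,305,0).round(3),pix2z(p,188,300,.4).round(3))
E
```

```text
bar
 mean [ 0.5108 -0.1451] rect [ 511.1 -145.1] [56.  14.1] axis deg -173.0 201
rib
 mean [0.4874 0.2122] rect [487.  212.2] [24.7 11.3] axis deg -165.8 65
clamp1_mid
conf 0.71 px 234.0 263.0 mean [0.4807 0.2411] rect [480.9 241. ] [22.7 41.3] axis deg 98.8 211
conf 0.44 px 281.0 162.0 mean [0.7032 0.1527] rect [703.3 153.1] [ 36.8 107.8] axis deg 107.9 766
clamp2_mid
conf 0.59 px 262.0 258.0 mean [0.4928 0.1841] rect [492.8 184.1] [24.5 41.6] axis deg 100.2 231
weight2_mid
conf 0.59 px 281.0 206.0 mean [0.606  0.1483] rect [607.  148.3] [24.1 21.5] axis deg -144.1 102
conf 0.4 px 251.0 276.0 mean [0.456  0.2041] rect [456.4 203.8] [14.5 14.8] axis deg 110.2 53
weight1_mid
tray
insert_grip
conf 0.84 px 249.0 261.0 mean [0.488  0.2139] rect [487.8 213.8] [82.4 75.9] axis deg -163.9 820
cover_grip
conf 0.78 px 424.0 253.0 mean [ 0.5109 -0.1494] rect [ 511.6 -149.3] [92.1 90.3] axis deg -168.9 1645
conf 0.32 px 281.0 267.0 mean [0.4748 0.1409] rect [477.2 151.8] [233.5 138. ] axis deg 82.8 6511
filter_pot
conf 0.94 px 419.0 254.0 mean [ 0.5087 -0.1382] rect [ 509.8 -144.1] [133.8 135. ] axis deg 103.2 2006
[0.559 0.258 0.035]
[0.529 0.026 0.035]
[0.401 0.044 0.035]
[0.429 0.275 0.035]
cover_grip [ 0.5093 -0.1498  0.0873] 0.84
clamp1_mid [0.4829 0.2413 0.0296] 0.64
clamp1_mid [ 4.775e-01  1.511e-01 -4.000e-04] 0.34
clamp2_mid [0.4912 0.1871 0.0264] 0.62
weight2_mid [0.6089 0.1489 0.0142] 0.66
weight2_mid [0.4561 0.2051 0.0225] 0.56
insert_grip [0.4885 0.2156 0.034 ] 0.98
filter_pot [ 0.5155 -0.1473  0.0006] 0.61
cab [0.382 0.361 0.   ] [0.391 0.339 0.   ] [0.418 0.234 0.4  ]
```

```bash
python3 -m inch '[{"slide":[-4,-5,0],"dr":[0,0,8],"claw":0},{"slide":[-8,-10,0],"dr":[0,0,16],"claw":0},{"slide":[-11,-13.5,0],"dr":[0,0,24],"claw":0},{"slide":[-14,-17,0],"dr":[0,0,32],"claw":0},{"slide":[-17,-20.5,0],"dr":[0,0,40],"claw":0},{"slide":[-20,-24,0],"dr":[0,0,48],"claw":0},{"slide":[-22,-27,0],"dr":[0,0,56],"claw":0},{"slide":[-22,-27,0],"dr":[0,0,64],"claw":0},{"slide":[-22,-27,0],"dr":[0,0,72],"claw":0},{"slide":[-22,-27,0],"dr":[0,0,77],"claw":0}]' 60; python3 -c "
from h import *
st()"
```

```text
t: 2.8
ee_pos: [0.3191, 0.2694, 0.2316]
orientation: [-2.323, -2.115, -0.001]
wrist_force: [-0.1, -0.2, -0.2]
gripper_width: 0.501
t 2.8 tcp [0.3191 0.2694 0.2316] F [-0.1 -0.2 -0.2] w 0.501
[[0.093, 0.996, 0.001], [0.996, -0.093, 0.001], [0.001, 0.0, -1.0]]
j [-0.86  0.18  0.12  2.01 -0.03  0.95 -0.82]
```

```bash
python3 -m inch '[{"slide":[-4,2.3,0],"dr":[0,0,8],"claw":0},{"slide":[-8,4.6,0],"dr":[0,0,16],"claw":0},{"slide":[-12,6.9,0],"dr":[0,0,24],"claw":0},{"slide":[-16,9.2,0],"dr":[0,0,32],"claw":0},{"slide":[-20,11.5,0],"dr":[0,0,40],"claw":0},{"slide":[-24,13.7,0],"dr":[0,0,48],"claw":0},{"slide":[-28,16,0],"dr":[0,0,56],"claw":0},{"slide":[-32,18.4,2],"dr":[0,0,64],"claw":0},{"slide":[-36,20.7,4],"dr":[0,0,72],"claw":0},{"slide":[-39.8,22.9,6],"dr":[0,0,77.7],"claw":0}]'; python3 -m inch '[{"slide":[0,0,0],"dr":[0,0,0],"claw":0},{"slide":[0,0,0],"dr":[0,0,0],"claw":0}]' >/dev/null; python3 - <<'E'
from h import *
o,R=st()
d=np.array([.510,-.148,.10])-o['ee_pos']; print('slide',(R.T@d*100).round(2),'yaw y',np.degrees(np.arctan2(R[1,1],R[0,1])))
snap('top','t1.png');s=snap('scene','s1.png')
for q in ['cover_grip','filter_pot']:
  for d in vision.pinpoint(q,s)[:2]: print(q,np.round(d['location'],4),round(d['conf'],2))
E
```

```text
t: 3.8
ee_pos: [0.511, -0.1499, 0.171]
orientation: [-3.136, -0.183, -0.003]
wrist_force: [1.4, 1.4, 0.5]
gripper_width: 0.501
t 4.0 tcp [ 0.5107 -0.151   0.1702] F [ 0.1  0.4 -0.3] w 0.503
[[0.993, 0.114, 0.0], [0.114, -0.993, 0.0], [0.0, -0.0, -1.0]]
j [-0.14  0.48  0.56  1.84 -0.31  0.92 -0.88]
slide [-0.04 -0.3   7.02] yaw y -83.4383497636977
cover_grip [ 0.5095 -0.1502  0.0853] 0.98
cover_grip [ 0.7058  0.157  -0.0028] 0.72
filter_pot [ 0.5105 -0.1439  0.0009] 0.93
```

View pics/t1.png

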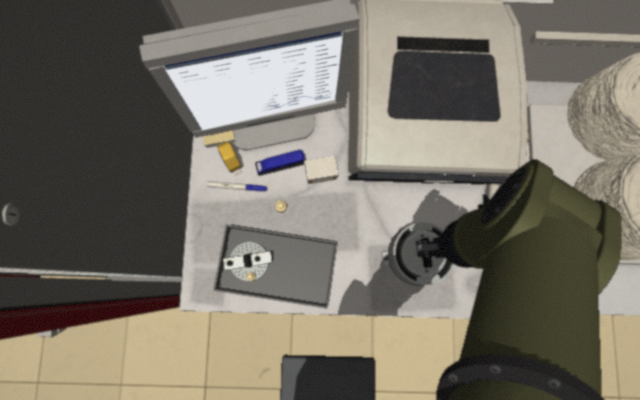

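View pics/s1.png

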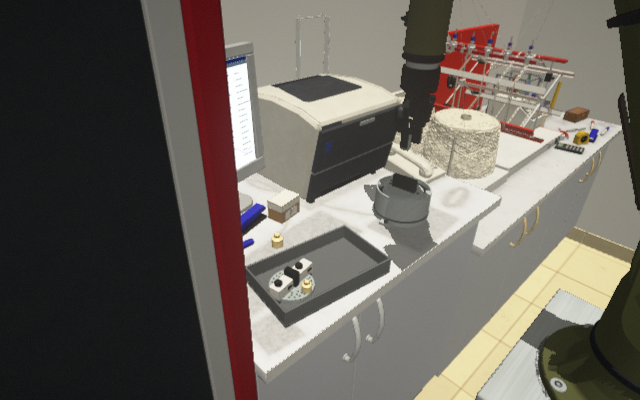

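```bash
python3 -m inch '[{"slide":[0,-0.3,3],"dr":[0,0,0],"claw":0},{"slide":[0,-0.3,6],"dr":[0,0,0],"claw":0},{"slide":[0,-0.3,8],"dr":[0,0,0],"claw":0},{"slide":[0,-0.3,9],"dr":[0,0,0],"claw":0},{"slide":[0,-0.3,10],"dr":[0,0,0],"claw":0},{"slide":[0,-0.3,10],"dr":[0,0,0],"claw":0}]' 40; python3 -m inch '[{"slide":[0,0,0],"dr":[0,0,0],"claw":-1},{"slide":[0,0,0],"dr":[0,0,0],"claw":-1},{"slide":[0,0,0],"dr":[0,0,0],"claw":-1},{"slide":[0,0,0],"dr":[0,0,0],"claw":-1},{"slide":[0,0,0],"dr":[0,0,0],"claw":-1},{"slide":[0,0,0],"dr":[0,0,0],"claw":-1}]' 40;  python3 - <<'E'
from h import *
st(); snap('top','t2.png')
E
```

```text
t: 4.8
ee_pos: [0.511, -0.1447, 0.0714]
orientation: [-3.134, -0.188, -0.004]
wrist_force: [0.6, 0.2, 0.6]
gripper_width: 0.501
t: 5.4
ee_pos: [0.5118, -0.1458, 0.072]
orientation: [-3.136, -0.188, -0.007]
wrist_force: [1.2, -4.6, 4.4]
gripper_width: 0.134
t 5.4 tcp [ 0.5118 -0.1458  0.072 ] F [ 1.2 -4.6  4.4] w 0.134
[[0.993, 0.119, 0.005], [0.119, -0.993, 0.0], [0.005, 0.0, -1.0]]
j [-0.08  0.6   0.47  1.95 -0.42  0.68 -0.79]
```

```bash
python3 -m inch '[{"slide":[0,0.15,0.3],"dr":[0,0,0],"claw":-1},{"slide":[0,0.15,0.6],"dr":[0,0,0],"claw":-1},{"slide":[0,0.15,0.6],"dr":[0,0,0],"claw":-1},{"slide":[0,0.15,0.6],"dr":[0,0,0],"claw":-1}]' 70
```

```text
t: 5.85
ee_pos: [0.5119, -0.1465, 0.0658]
orientation: [-3.135, -0.188, -0.006]
wrist_force: [-0.4, 1.5, 5.1]
gripper_width: 0.122
```

```bash
python3 -m inch '[{"slide":[0,0,0],"dr":[0,0,0],"claw":-1},{"slide":[0,0,0],"dr":[0,0,0],"claw":-1}]'; python3 - <<'E'
from h import *
s=snap('scene','s2.png')
for q in ['cover_grip']:
  for d in vision.pinpoint(q,s)[:2]: print(q,np.round(d['location'],4),round(d['conf'],2))
E
```

```text
t: 6.05
ee_pos: [0.512, -0.1464, 0.0658]
orientation: [-3.135, -0.188, -0.006]
wrist_force: [0.8, -1.2, 4.4]
gripper_width: 0.122
cover_grip [ 0.5084 -0.1456  0.0805] 0.9
```

```bash
python3 -m inch '[{"slide":[0,0,0.05],"dr":[0,0,-3],"claw":-1},{"slide":[0,0,0.05],"dr":[0,0,-6],"claw":-1},{"slide":[0,0,0.05],"dr":[0,0,-10],"claw":-1},{"slide":[0,0,0.05],"dr":[0,0,-10],"claw":-1}]'; python3 - <<'E'
from h import *
o,R=st(); print(np.round(o['wrist_torque'],2))
E
```

```text
t: 6.55
ee_pos: [0.5118, -0.1462, 0.0653]
orientation: [-3.106, -0.464, -0.006]
wrist_force: [0.3, 0.5, 5.1]
gripper_width: 0.124
t 6.55 tcp [ 0.5118 -0.1462  0.0653] F [0.3 0.5 5.1] w 0.124
[[0.956, 0.292, 0.004], [0.292, -0.956, 0.002], [0.004, -0.001, -1.0]]
j [-0.04  0.6   0.41  1.96 -0.38  0.66 -0.65]
[0.   0.01 0.09]
```

```bash
python3 -m inch '[{"slide":[0,0,0],"dr":[0,0,-5],"claw":-1},{"slide":[0,0,0],"dr":[0,0,-10],"claw":-1},{"slide":[0,0,0],"dr":[0,0,-15],"claw":-1},{"slide":[0,0,0],"dr":[0,0,-20],"claw":-1},{"slide":[0,0,0],"dr":[0,0,-25],"claw":-1},{"slide":[0,0,0],"dr":[0,0,-30],"claw":-1},{"slide":[0,0,0],"dr":[0,0,-35],"claw":-1},{"slide":[0,0,0],"dr":[0,0,-40],"claw":-1},{"slide":[0,0,0],"dr":[0,0,-40],"claw":-1}]'; python3 - <<'E'
from h import *
o,R=st(); print(np.round(o['wrist_torque'],2))
E
```

```text
t: 7.45
ee_pos: [0.5118, -0.1465, 0.0655]
orientation: [2.759, 1.503, 0.007]
wrist_force: [0.2, -0.1, 4.6]
gripper_width: 0.126
t 7.45 tcp [ 0.5118 -0.1465  0.0655] F [ 0.2 -0.1  4.6] w 0.126
[[0.542, 0.84, 0.004], [0.84, -0.542, 0.002], [0.004, 0.002, -1.0]]
j [ 0.1   0.57  0.21  1.96 -0.19  0.63 -0.14]
[-0.28  0.04  0.18]
```

```bash
python3 -m inch '[{"slide":[0,0,0],"dr":[0,0,-6],"claw":-1},{"slide":[0,0,0],"dr":[0,0,-12],"claw":-1},{"slide":[0,0,0],"dr":[0,0,-18],"claw":-1},{"slide":[0,0,0],"dr":[0,0,-24],"claw":-1},{"slide":[0,0,0],"dr":[0,0,-30],"claw":-1},{"slide":[0,0,0],"dr":[0,0,-36],"claw":-1},{"slide":[0,0,0],"dr":[0,0,-39.7],"claw":-1},{"slide":[0,0,0],"dr":[0,0,-39.7],"claw":-1}]'; python3 -m inch '[{"slide":[0,0,-0.5],"dr":[0,0,0],"claw":-1},{"slide":[0,0,-1],"dr":[0,0,0],"claw":-1},{"slide":[0,0,-1.5],"dr":[0,0,0],"claw":-1},{"slide":[0,0,-2],"dr":[0,0,0],"claw":-1},{"slide":[0,0,-2],"dr":[0,0,0],"claw":-1}]'
python3 - <<'E'
from h import *
o,R=st(); print(np.round(o['wrist_torque'],2)); snap('scene','s3.png'); snap('top','t3.png')
E
```

```text
t: 8.25
ee_pos: [0.5117, -0.1464, 0.0655]
orientation: [2.081, 2.352, 0.007]
wrist_force: [-0.1, 0.8, 6.1]
gripper_width: 0.127
t: 8.75
ee_pos: [0.5116, -0.1463, 0.086]
orientation: [2.081, 2.352, 0.007]
wrist_force: [0.4, 0.2, -2.0]
gripper_width: 0.128
t 8.75 tcp [ 0.5116 -0.1463  0.086 ] F [ 0.4  0.2 -2. ] w 0.128
[[-0.122, 0.993, 0.004], [0.993, 0.122, 0.002], [0.002, 0.004, -1.0]]
j [ 0.23  0.53  0.    1.94 -0.01  0.67  0.36]
[-0.05  0.03  0.02]
```

View pics/s3.png

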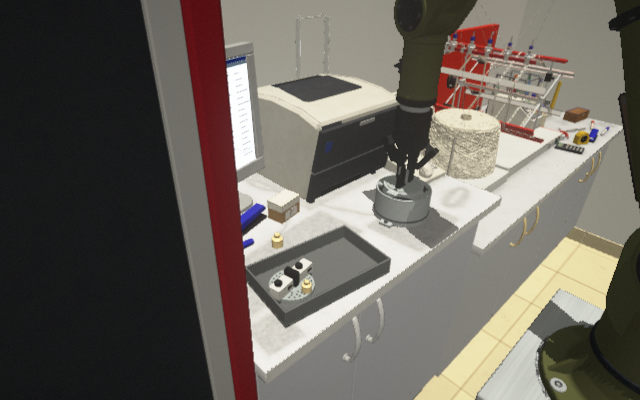

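```bash
python3 -m inch '[{"slide":[0,0,-3],"dr":[0,0,0],"claw":-1},{"slide":[0,0,-6],"dr":[0,0,0],"claw":-1},{"slide":[-3,-1.5,-8],"dr":[0,0,0],"claw":-1},{"slide":[-7,-3,-8],"dr":[0,0,0],"claw":-1},{"slide":[-11,-5,-8],"dr":[0,0,0],"claw":-1},{"slide":[-15,-6.5,-8],"dr":[0,0,0],"claw":-1},{"slide":[-18,-8,-8],"dr":[0,0,0],"claw":-1},{"slide":[-18.6,-8,-5],"dr":[0,0,0],"claw":-1},{"slide":[-18.6,-8,-2],"dr":[0,0,0],"claw":-1},{"slide":[-18.6,-8,1],"dr":[0,0,0],"claw":-1}]'; python3 -m inch '[{"slide":[0,0,2],"dr":[0,0,0],"claw":-1},{"slide":[0,0,3.5],"dr":[0,0,0],"claw":-1},{"slide":[0,0,4.5],"dr":[0,0,0],"claw":-1},{"slide":[0,0,4.5],"dr":[0,0,0],"claw":-1}]'
```

```text
t: 9.85
ee_pos: [0.4542, -0.341, 0.0736]
orientation: [2.083, 2.351, 0.006]
wrist_force: [0.8, -0.0, -2.0]
gripper_width: 0.123
t: 10.25
ee_pos: [0.4536, -0.3403, 0.0272]
orientation: [-2.082, -2.35, -0.006]
wrist_force: [0.0, -0.5, -0.5]
gripper_width: 0.123
```

```bash
python3 -m inch '[{"slide":[0,0,0.7],"dr":[0,0,0],"claw":-1},{"slide":[0,0,1.2],"dr":[0,0,0],"claw":-1},{"slide":[0,0,1.5],"dr":[0,0,0],"claw":-1},{"slide":[0,0,1.6],"dr":[0,0,0],"claw":-1},{"slide":[0,0,1.6],"dr":[0,0,0],"claw":-1}]'
python3 - <<'E'
from h import *
st();snap('top','t4.png'); snap('scene','s4.png')
E
```

```text
t: 10.75
ee_pos: [0.4538, -0.3402, 0.0126]
orientation: [-2.083, -2.351, -0.006]
wrist_force: [-2.5, 2.4, 11.3]
gripper_width: 0.128
t 10.75 tcp [ 0.4538 -0.3402  0.0126] F [-2.5  2.4 11.3] w 0.128
[[-0.121, 0.993, 0.002], [0.993, 0.121, 0.004], [0.003, 0.003, -1.0]]
j [ 0.59  0.68  0.01  1.9  -0.02  0.57  0.75]
```

View pics/t4.png

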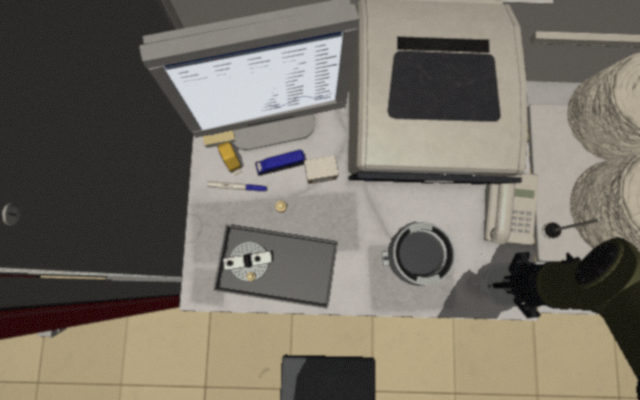

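View pics/s4.png

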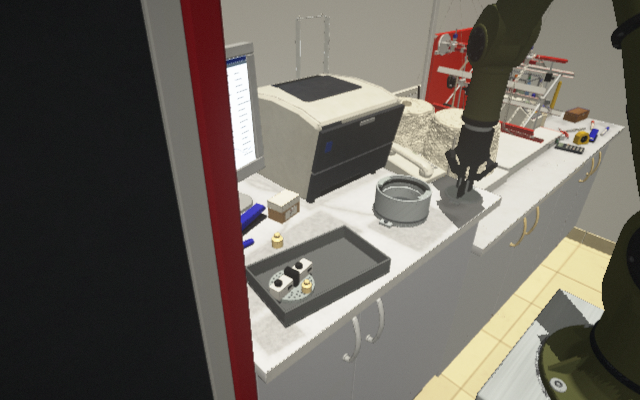

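The pot stands open at top (420,252), and the cover rests on the bench under the gripper at (515,287). I release it and rise.

```bash
python3 -m inch '[{"slide":[0,0,-0.1],"dr":[0,0,0],"claw":-0.3},{"slide":[0,0,-0.1],"dr":[0,0,0],"claw":0},{"slide":[0,0,-0.1],"dr":[0,0,0],"claw":0},{"slide":[0,0,-2],"dr":[0,0,0],"claw":0},{"slide":[0,0,-5],"dr":[0,0,0],"claw":0},{"slide":[0,0,-9],"dr":[0,0,0],"claw":0},{"slide":[0,0,-13],"dr":[0,0,0],"claw":0},{"slide":[0,0,-15],"dr":[0,0,0],"claw":0}]'
python3 - <<'E'
from h import *
st();p=snap('top','t5.png'); s=snap('scene','s5.png')
for n,i in(('top',p),('scene',s)):
  for q in ['cover_grip','filter_pot','weight2_mid','clamp1_mid','clamp2_mid','insert_grip']:
    for d in vision.pinpoint(q,i)[:2]: print(n,q,np.round(d['location'],4),round(d['conf'],2))
E
```

```text
t: 11.65
ee_pos: [0.4545, -0.3416, 0.166]
orientation: [2.081, 2.349, 0.007]
wrist_force: [0.7, 0.5, 0.2]
gripper_width: 0.5
t 11.65 tcp [ 0.4545 -0.3416  0.166 ] F [0.7 0.5 0.2] w 0.5
[[-0.121, 0.993, 0.006], [0.993, 0.121, 0.001], [0.0, 0.006, -1.0]]
j [ 0.59  0.47  0.03  1.75 -0.02  0.91  0.74]
top cover_grip [ 0.4486 -0.3422  0.0234] 0.82
top cover_grip [0.4899 0.2132 0.0342] 0.56
top weight2_mid [0.6085 0.1509 0.0122] 0.68
top weight2_mid [0.4553 0.2086 0.026 ] 0.37
top clamp1_mid [0.4788 0.2391 0.0256] 0.5
top clamp2_mid [0.4941 0.1838 0.027 ] 0.56
top insert_grip [0.4887 0.2127 0.0343] 0.62
scene cover_grip [ 0.4535 -0.3422  0.0282] 0.8
scene filter_pot [ 0.5154 -0.1457  0.0034] 0.82
scene weight2_mid [0.4536 0.2053 0.0287] 0.54
scene weight2_mid [0.6044 0.1459 0.0164] 0.46
scene clamp1_mid [0.4861 0.2396 0.0299] 0.6
scene clamp2_mid [0.4918 0.1863 0.0264] 0.66
scene insert_grip [0.4865 0.2139 0.0318] 0.59
scene insert_grip [0.4543 0.2049 0.0278] 0.27
```

View pics/s5.png

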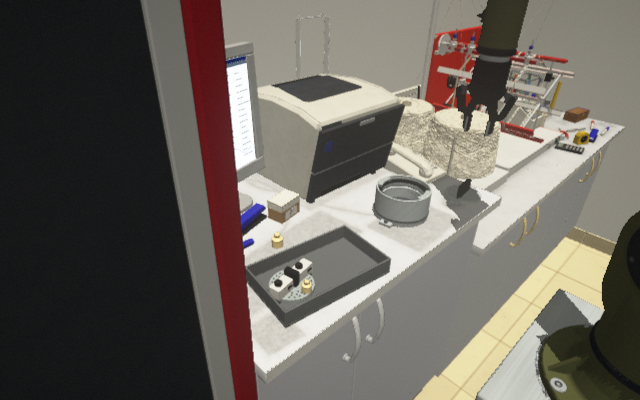

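Scene picture shows the cover flat at (463,190). Now weight2 (on the insert).

```bash
python3 -m inch '[{"slide":[4.5,0.6,0],"dr":[0,0,-8],"claw":-0.2},{"slide":[9.5,1.2,0],"dr":[0,0,-16],"claw":-0.2},{"slide":[14.5,1.8,0],"dr":[0,0,-24],"claw":-0.2},{"slide":[19.5,2.4,0],"dr":[0,0,-32],"claw":-0.2},{"slide":[24.5,3,0],"dr":[0,0,-40],"claw":-0.2},{"slide":[29.5,3.6,0],"dr":[0,0,-48],"claw":-0.2},{"slide":[34.5,4.2,0],"dr":[0,0,-56],"claw":-0.2},{"slide":[39.5,4.8,0],"dr":[0,0,-64],"claw":-0.2},{"slide":[44.5,5.4,1],"dr":[0,0,-72],"claw":-0.2},{"slide":[49,5.9,2],"dr":[0,0,-80],"claw":-0.2}]' 30; python3 - <<'E'
from h import *
o,R=st()
d=np.array([.453,.2065,.10])-o['ee_pos']; print('slide',(R.T@d*100).round(2),'yaw y',np.degrees(np.arctan2(R[1,1],R[0,1])))
E
```

```text
t: 13.35
ee_pos: [0.4531, 0.1548, 0.1446]
orientation: [0.076, 3.137, 0.007]
wrist_force: [1.6, -0.2, 0.1]
gripper_width: 0.402
t 13.35 tcp [0.4531 0.1548 0.1446] F [ 1.6 -0.2  0.1] w 0.402
[[-0.999, 0.048, 0.004], [0.048, 0.999, 0.004], [-0.003, 0.005, -1.0]]
j [-0.07  0.4  -0.42  2.    0.22  0.78  0.9 ]
slide [0.28 5.14 4.48] yaw y 87.23467682861485
```

```bash
python3 -m inch '[{"slide":[0.3,3,1],"dr":[0,0,-6],"claw":-0.2},{"slide":[0.3,5.1,2.5],"dr":[0,0,-11],"claw":-0.2},{"slide":[0.3,5.1,4.5],"dr":[0,0,-11],"claw":-0.2},{"slide":[0.3,5.1,4.5],"dr":[0,0,-11],"claw":-0.2},{"slide":[0.3,5.1,4.5],"dr":[0,0,-11],"claw":-0.2}]'; python3 - <<'E'
from h import *
o,R=st()
p=snap('top','t6.png'); s=snap('scene','s6.png')
for n,i in(('top',p),('scene',s)):
  for q in ['weight2_mid','insert_grip']:
    for d in vision.pinpoint(q,i)[:2]: print(n,q,np.round(d['location'],4),round(d['conf'],2))
d=np.array([.453,.2065,.018])-o['ee_pos']; print('slide',(R.T@d*100).round(2),'yaw y',np.degrees(np.arctan2(R[1,1],R[0,1])))
a=p['img'][205:310,190:295]; c=s['img'][205:310,250:355]
cv2.imwrite('pics/c6.png',np.hstack([cv2.resize(x,(400,400),interpolation=cv2.INTER_CUBIC) for x in(a,c)]))
E
```

```text
t: 13.85
ee_pos: [0.4526, 0.2056, 0.0999]
orientation: [-0.224, 3.131, 0.005]
wrist_force: [-1.2, -0.4, -0.0]
gripper_width: 0.396
t 13.85 tcp [0.4526 0.2056 0.0999] F [-1.2 -0.4 -0. ] w 0.396
[[-0.99, -0.142, 0.003], [-0.142, 0.99, 0.004], [-0.003, 0.003, -1.0]]
j [-0.17  0.49 -0.44  2.01  0.31  0.7   0.91]
top weight2_mid [ 0.7091  0.1528 -0.0015] 0.64
top weight2_mid [0.611  0.1524 0.01  ] 0.54
top insert_grip [0.4886 0.2119 0.0361] 0.83
scene weight2_mid [0.4541 0.2058 0.0245] 0.61
scene weight2_mid [0.61   0.1489 0.0174] 0.54
scene insert_grip [0.4868 0.2123 0.0342] 0.56
slide [-0.02  0.06  8.19] yaw y 98.19170322830391
```

View pics/c6.png

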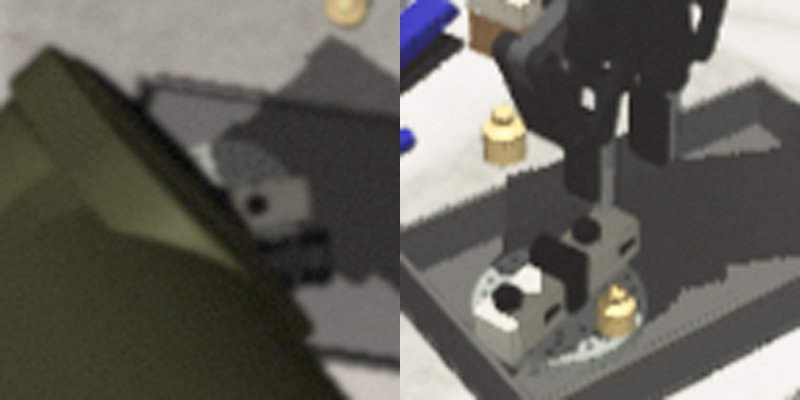

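```bash
python3 -m inch '[{"slide":[0,0.06,3],"dr":[0,0,0],"claw":-0.2},{"slide":[0,0.06,5.5],"dr":[0,0,0],"claw":-0.2},{"slide":[0,0.06,7.5],"dr":[0,0,0],"claw":-0.2},{"slide":[0,0.06,8.2],"dr":[0,0,0],"claw":-0.2},{"slide":[0,0.06,8.2],"dr":[0,0,0],"claw":-0.2}]'; python3 - <<'E'
from h import *
o,R=st()
s=snap('scene','s7.png')
c=s['img'][205:310,250:355]
cv2.imwrite('pics/c7.png',cv2.resize(c,(500,500),interpolation=cv2.INTER_CUBIC))
E
```

```text
t: 14.65
ee_pos: [0.4533, 0.2065, 0.0182]
orientation: [-0.224, 3.129, 0.006]
wrist_force: [0.1, 0.5, -0.5]
gripper_width: 0.403
t 14.65 tcp [0.4533 0.2065 0.0182] F [ 0.1  0.5 -0.5] w 0.403
[[-0.99, -0.142, 0.004], [-0.142, 0.99, 0.004], [-0.004, 0.003, -1.0]]
j [-0.24  0.62 -0.35  2.08  0.42  0.5   0.81]
```

View pics/c7.png

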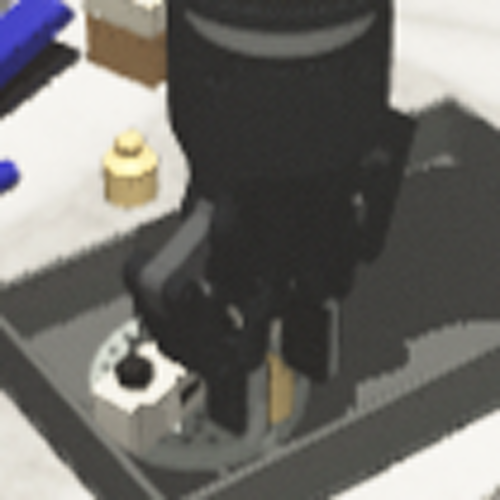

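The weight is between the fingers (crop (280,385)). I close and lift.

```bash
python3 -m inch '[{"slide":[0,0,0],"dr":[0,0,0],"claw":-1},{"slide":[0,0,0],"dr":[0,0,0],"claw":-1},{"slide":[0,0,0],"dr":[0,0,0],"claw":-1},{"slide":[0,0,0],"dr":[0,0,0],"claw":-1},{"slide":[0,0,-1.5],"dr":[0,0,0],"claw":-1},{"slide":[0,0,-3.5],"dr":[0,0,0],"claw":-1},{"slide":[0,0,-5],"dr":[0,0,0],"claw":-1},{"slide":[0,0,-5],"dr":[0,0,0],"claw":-1}]'; python3 - <<'E'
from h import *
o,R=st()
s=snap('scene','s8.png')
c=s['img'][185:290,250:355]
cv2.imwrite('pics/c8.png',cv2.resize(c,(400,400),interpolation=cv2.INTER_CUBIC))
d=np.array([.431,.087,.0682])-o['ee_pos']; print('slide',(R.T@d*100).round(2))
E
```

```text
t: 15.5
ee_pos: [0.4547, 0.2071, 0.0709]
orientation: [-0.223, 3.125, 0.009]
wrist_force: [-0.4, 0.2, -0.5]
gripper_width: 0.19
t 15.5 tcp [0.4547 0.2071 0.0709] F [-0.4  0.2 -0.5] w 0.19
[[-0.99, -0.142, 0.009], [-0.142, 0.99, 0.006], [-0.009, 0.005, -1.0]]
j [-0.19  0.54 -0.41  2.04  0.36  0.63  0.87]
slide [  4.05 -11.56   0.17]
```

View pics/c8.png

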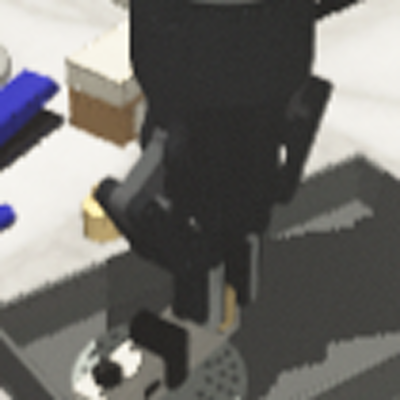

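```bash
python3 -m inch '[{"slide":[1.5,-4,0],"dr":[0,0,5],"claw":-1},{"slide":[3,-8,0],"dr":[0,0,10],"claw":-1},{"slide":[4,-11.6,0.5],"dr":[0,0,15],"claw":-1},{"slide":[4,-11.6,3],"dr":[0,0,15],"claw":-1},{"slide":[4,-11.6,5],"dr":[0,0,15],"claw":-1},{"slide":[4,-11.6,6],"dr":[0,0,15],"claw":-1},{"slide":[4,-11.6,6.2],"dr":[0,0,15],"claw":-1},{"slide":[4,-11.6,6.2],"dr":[0,0,15],"claw":-1}]'; python3 - <<'E'
from h import *
o,R=st()
s=snap('scene','s9.png')
c=s['img'][205:310,270:375]
cv2.imwrite('pics/c9.png',cv2.resize(c,(400,400),interpolation=cv2.INTER_CUBIC))
E
```

```text
t: 16.35
ee_pos: [0.4315, 0.0861, 0.0072]
orientation: [0.187, 3.129, 0.007]
wrist_force: [-0.5, -2.6, 7.3]
gripper_width: 0.189
t 16.35 tcp [0.4315 0.0861 0.0072] F [-0.5 -2.6  7.3] w 0.189
[[-0.993, 0.119, 0.007], [0.119, 0.993, 0.004], [-0.007, 0.005, -1.0]]
j [-0.08  0.58 -0.25  2.24  0.4   0.35  0.79]
```

View pics/c9.png

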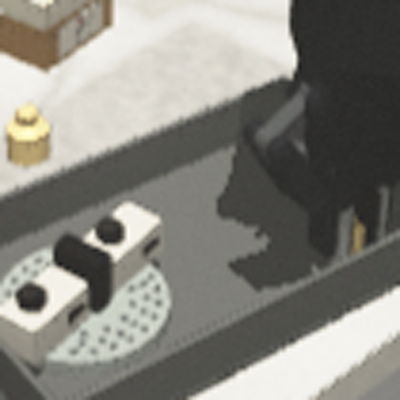

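```bash
python3 -m inch '[{"slide":[0,0,-0.1],"dr":[0,0,0],"claw":-0.3},{"slide":[0,0,-0.1],"dr":[0,0,0],"claw":-0.2},{"slide":[0,0,-0.1],"dr":[0,0,0],"claw":-0.2},{"slide":[0,0,-3],"dr":[0,0,0],"claw":-0.2},{"slide":[0,0,-7],"dr":[0,0,0],"claw":-0.2},{"slide":[0,0,-9],"dr":[0,0,8],"claw":0},{"slide":[0,0,-9],"dr":[0,0,16],"claw":0},{"slide":[0,0,-9],"dr":[0,0,24],"claw":0}]'; python3 - <<'E'
from h import *
o,R=st()
s=snap('scene','s10.png');p=snap('top','t10.png')
for n,i in(('top',p),('scene',s)):
  for q in ['weight2_mid','insert_grip','clamp1_mid','clamp2_mid']:
    for d in vision.pinpoint(q,i)[:2]: print(n,q,np.round(d['location'],4),round(d['conf'],2))
c=s['img'][205:310,250:355];a=p['img'][205:310,220:325]
cv2.imwrite('pics/c10.png',np.hstack([cv2.resize(x,(400,400),interpolation=cv2.INTER_CUBIC) for x in(a,c)]))
d=np.array([.4925,.185,.10])-o['ee_pos']; print('slide',(R.T@d*100).round(2),'yaw y',np.degrees(np.arctan2(R[1,1],R[0,1])))
E
```

```text
t: 17.2
ee_pos: [0.4313, 0.0857, 0.0979]
orientation: [0.843, 3.019, 0.011]
wrist_force: [-0.4, 0.1, -0.6]
gripper_width: 0.499
t 17.2 tcp [0.4313 0.0857 0.0979] F [-0.4  0.1 -0.6] w 0.499
[[-0.855, 0.518, 0.009], [0.518, 0.855, 0.005], [-0.005, 0.009, -1.0]]
j [-0.05  0.41 -0.27  2.16  0.19  0.59  0.57]
top weight2_mid [0.6087 0.1503 0.0135] 0.57
top insert_grip [0.4872 0.211  0.0368] 0.67
top clamp1_mid [0.4802 0.2399 0.026 ] 0.5
top clamp2_mid [0.4952 0.185  0.0289] 0.47
scene weight2_mid [0.4275 0.084  0.0203] 0.63
scene weight2_mid [0.6087 0.1479 0.0172] 0.46
scene insert_grip [0.4895 0.2162 0.0334] 0.69
scene clamp1_mid [0.4896 0.215  0.0291] 0.67
scene clamp1_mid [0.4836 0.2411 0.0273] 0.62
scene clamp2_mid [0.4933 0.183  0.0292] 0.67
slide [-0.1  11.66 -0.11] yaw y 58.80439102898823
```

View pics/c10.png

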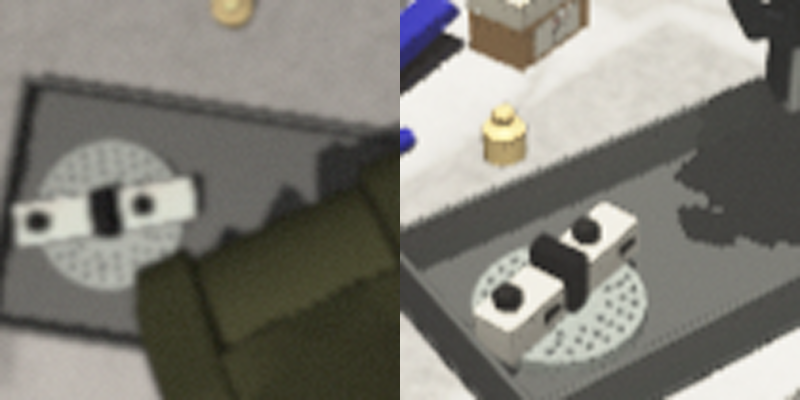

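```bash
python3 -m inch '[{"slide":[0,3,0],"dr":[0,0,8],"claw":0},{"slide":[0,6,0],"dr":[0,0,16],"claw":0},{"slide":[0,9,0],"dr":[0,0,24],"claw":0},{"slide":[0,11.6,0],"dr":[0,0,32],"claw":0},{"slide":[0,11.6,0],"dr":[0,0,40],"claw":0},{"slide":[0,11.6,0],"dr":[0,0,48],"claw":0},{"slide":[0,11.6,0],"dr":[0,0,49],"claw":0},{"slide":[0,11.6,0],"dr":[0,0,49],"claw":0}]'; python3 - <<'E'
from h import *
o,R=st()
d=np.array([.493,.184,.0185])-o['ee_pos']; print('slide',(R.T@d*100).round(2),'yaw y',np.degrees(np.arctan2(R[1,1],R[0,1])), 'tilt fix deg',np.degrees(Ro.from_matrix(R).as_rotvec()).round(2))
E
```

```text
t: 18.5
ee_pos: [0.49, 0.1853, 0.0977]
orientation: [2.009, 2.412, 0.012]
wrist_force: [0.3, -0.8, 0.4]
gripper_width: 0.496
t 18.5 tcp [0.49   0.1853 0.0977] F [ 0.3 -0.8  0.4] w 0.496
[[-0.181, 0.983, 0.007], [0.984, 0.181, 0.004], [0.003, 0.007, -1.0]]
j [-0.4   0.5  -0.01  1.95  0.    0.68 -0.23]
slide [-0.21  0.21  7.92] yaw y 10.414581064941405 tilt fix deg [115.11 138.19   0.66]
```

```bash
python3 -m inch '[{"slide":[-0.2,0.2,3],"dr":[0,0,0],"claw":0},{"slide":[-0.2,0.2,6],"dr":[0,0,0],"claw":0},{"slide":[-0.2,0.2,7.5],"dr":[0,0,0],"claw":0},{"slide":[-0.2,0.2,7.9],"dr":[0,0,0],"claw":0},{"slide":[-0.2,0.2,7.9],"dr":[0,0,0],"claw":0},{"slide":[-0.2,0.2,7.9],"dr":[0,0,0],"claw":-1},{"slide":[-0.2,0.2,7.9],"dr":[0,0,0],"claw":-1},{"slide":[-0.2,0.2,7.9],"dr":[0,0,0],"claw":-1},{"slide":[-0.2,0.2,7.9],"dr":[0,0,0],"claw":-1}]'; python3 - <<'E'
from h import *
o,R=st()
s=snap('scene','s11.png')
c=s['img'][205:310,250:355]
cv2.imwrite('pics/c11.png',cv2.resize(c,(400,400),interpolation=cv2.INTER_CUBIC))
E
```

```text
t: 19.4
ee_pos: [0.4935, 0.1842, 0.0198]
orientation: [2.008, 2.411, 0.014]
wrist_force: [-0.0, -1.1, 6.9]
gripper_width: 0.262
t 19.4 tcp [0.4935 0.1842 0.0198] F [-0.  -1.1  6.9] w 0.262
[[-0.181, 0.983, 0.009], [0.983, 0.181, 0.005], [0.003, 0.009, -1.0]]
j [-0.4   0.62 -0.01  2.01  0.01  0.5  -0.23]
```

View pics/c11.png

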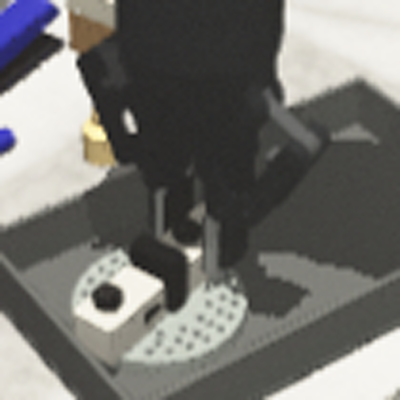

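```bash
python3 -m inch '[{"slide":[0,0,-2],"dr":[0,0,0],"claw":-1},{"slide":[0,0,-4],"dr":[0,0,0],"claw":-1},{"slide":[0,0,-5],"dr":[0,0,0],"claw":-1},{"slide":[-4,-0.7,-5],"dr":[0,0,6],"claw":-1},{"slide":[-8,-1.4,-5],"dr":[0,0,12],"claw":-1},{"slide":[-11.4,-2,-5],"dr":[0,0,17],"claw":-1},{"slide":[-11.4,-2,-5],"dr":[0,0,17],"claw":-1}]'; python3 - <<'E'
from h import *
o,R=st()
d=np.array([.4941,.0684,.0100])-o['ee_pos']; print('slide',(R.T@d*100).round(2),'yaw y',np.degrees(np.arctan2(R[1,1],R[0,1])))
E
```

```text
t: 20.15
ee_pos: [0.4938, 0.0625, 0.0693]
orientation: [2.352, 2.076, 0.011]
wrist_force: [-0.2, 0.4, -0.7]
gripper_width: 0.26
t 20.15 tcp [0.4938 0.0625 0.0693] F [-0.2  0.4 -0.7] w 0.26
[[0.124, 0.992, 0.008], [0.992, -0.124, 0.002], [0.003, 0.008, -1.0]]
j [-0.22  0.51  0.06  2.05 -0.06  0.57 -0.24]
slide [ 0.57 -0.09  5.93] yaw y -7.137024888519834
```

```bash
python3 -m inch '[{"slide":[0.6,-0.1,2],"dr":[0,0,0],"claw":-1},{"slide":[0.6,-0.1,4],"dr":[0,0,0],"claw":-1},{"slide":[0.6,-0.1,5.5],"dr":[0,0,0],"claw":-1},{"slide":[0.6,-0.1,5.9],"dr":[0,0,0],"claw":-1},{"slide":[0.6,-0.1,5.9],"dr":[0,0,0],"claw":-1},{"slide":[0.6,-0.1,5.8],"dr":[0,0,0],"claw":-0.3},{"slide":[0.6,-0.1,5.8],"dr":[0,0,0],"claw":0},{"slide":[0.6,-0.1,3],"dr":[0,0,0],"claw":0},{"slide":[0.6,-0.1,-1],"dr":[0,0,0],"claw":0},{"slide":[0.6,-0.1,-3],"dr":[0,0,0],"claw":0}]'; python3 - <<'E'
from h import *
o,R=st()
s=snap('scene','s12.png');p=snap('top','t12.png')
for n,i in(('top',p),('scene',s)):
  for q in ['weight2_mid','insert_grip','clamp1_mid','clamp2_mid']:
    for d in vision.pinpoint(q,i)[:3]: print(n,q,np.round(d['location'],4),round(d['conf'],2))
c=s['img'][205:345,240:380];a=p['img'][195:335,200:340]
cv2.imwrite('pics/c12.png',np.hstack([cv2.resize(x,(400,400),interpolation=cv2.INTER_CUBIC) for x in(a,c)]))
d=np.array([.4815,.2405,.10])-o['ee_pos']; print('slide',(R.T@d*100).round(2),'yaw y',np.degrees(np.arctan2(R[1,1],R[0,1])))
E
```

```text
t: 21.15
ee_pos: [0.4942, 0.0687, 0.102]
orientation: [2.351, 2.075, 0.015]
wrist_force: [0.1, 0.3, -0.7]
gripper_width: 0.5
t 21.15 tcp [0.4942 0.0687 0.102 ] F [ 0.1  0.3 -0.7] w 0.5
[[0.124, 0.992, 0.011], [0.992, -0.124, 0.002], [0.003, 0.011, -1.0]]
j [-0.24  0.46  0.07  2.01 -0.05  0.66 -0.25]
top weight2_mid [0.6113 0.1524 0.0146] 0.48
top insert_grip [0.4838 0.2103 0.0344] 0.75
top insert_grip [ 0.6893  0.0643 -0.0011] 0.4
top clamp1_mid [0.4787 0.2411 0.0253] 0.81
scene weight2_mid [0.4302 0.0849 0.0166] 0.6
scene weight2_mid [0.6095 0.1477 0.0151] 0.56
scene insert_grip [0.4886 0.216  0.0338] 0.7
scene clamp1_mid [0.485  0.2417 0.0304] 0.88
scene clamp2_mid [0.4957 0.0724 0.0189] 0.75
slide [16.89 -3.4   0.23] yaw y -7.1321511344807575
```

View pics/c12.png

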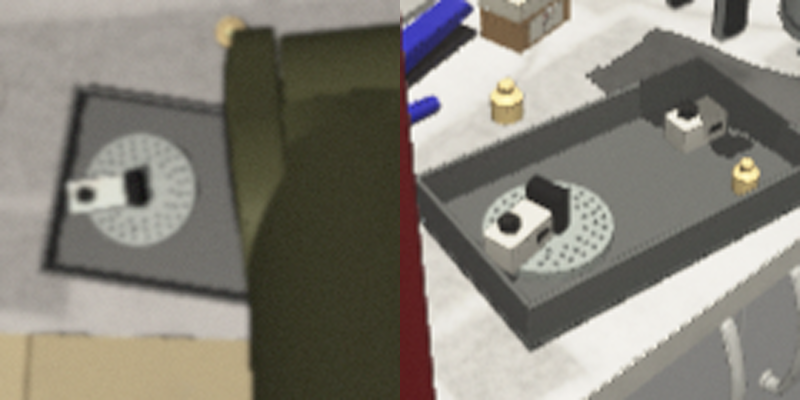

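```bash
python3 -m inch '[{"slide":[4,-0.8,0],"dr":[0,0,-5],"claw":0},{"slide":[8,-1.6,0],"dr":[0,0,-10],"claw":0},{"slide":[12,-2.4,0],"dr":[0,0,-16],"claw":0},{"slide":[16,-3.2,0],"dr":[0,0,-16],"claw":0},{"slide":[16.9,-3.4,0],"dr":[0,0,-16],"claw":0},{"slide":[16.9,-3.4,0],"dr":[0,0,-16],"claw":0},{"slide":[16.9,-3.4,0],"dr":[0,0,-16],"claw":0}]'; python3 - <<'E'
from h import *
o,R=st()
d=np.array([.4815,.2405,.0195])-o['ee_pos']; print('slide',(R.T@d*100).round(2),'yaw y',np.degrees(np.arctan2(R[1,1],R[0,1])))
E
```

```text
t: 22.35
ee_pos: [0.48, 0.2388, 0.0981]
orientation: [2.041, 2.382, 0.005]
wrist_force: [-0.5, -0.1, -0.6]
gripper_width: 0.5
t 22.35 tcp [0.48   0.2388 0.0981] F [-0.5 -0.1 -0.6] w 0.5
[[-0.153, 0.988, 0.006], [0.988, 0.153, -0.0], [-0.001, 0.006, -1.0]]
j [-0.51  0.52  0.01  1.92  0.    0.71 -0.36]
slide [0.16 0.13 7.86] yaw y 8.804282146721796
```

```bash
python3 -m inch '[{"slide":[0.2,0.1,3],"dr":[0,0,0],"claw":0},{"slide":[0.2,0.1,6],"dr":[0,0,0],"claw":0},{"slide":[0.2,0.1,7.5],"dr":[0,0,0],"claw":0},{"slide":[0.2,0.1,7.8],"dr":[0,0,0],"claw":0},{"slide":[0.2,0.1,7.8],"dr":[0,0,0],"claw":0},{"slide":[0.2,0.1,7.8],"dr":[0,0,0],"claw":-1},{"slide":[0.2,0.1,7.8],"dr":[0,0,0],"claw":-1},{"slide":[0.2,0.1,7.8],"dr":[0,0,0],"claw":-1},{"slide":[0.2,0.1,7.8],"dr":[0,0,0],"claw":-1}]'; python3 - <<'E'
from h import *
o,R=st()
s=snap('scene','s13.png')
c=s['img'][205:310,250:355]
cv2.imwrite('pics/c13.png',cv2.resize(c,(400,400),interpolation=cv2.INTER_CUBIC))
E
```

```text
t: 23.25
ee_pos: [0.482, 0.2408, 0.0213]
orientation: [2.041, 2.381, 0.008]
wrist_force: [0.9, -1.9, 6.6]
gripper_width: 0.257
t 23.25 tcp [0.482  0.2408 0.0213] F [ 0.9 -1.9  6.6] w 0.257
[[-0.153, 0.988, 0.008], [0.988, 0.153, 0.0], [-0.001, 0.008, -1.0]]
j [-0.51  0.63  0.    1.98  0.    0.52 -0.36]
```

View pics/c13.png

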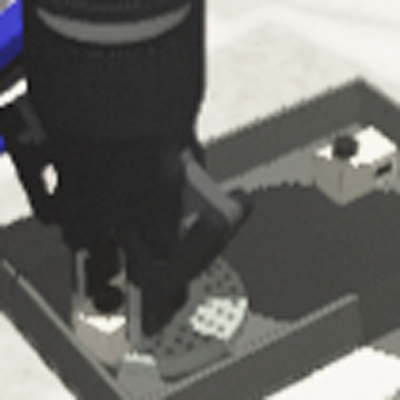

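```bash
python3 -m inch '[{"slide":[0,0,-2],"dr":[0,0,0],"claw":-1},{"slide":[0,0,-4],"dr":[0,0,0],"claw":-1},{"slide":[0,0,-6],"dr":[0,0,0],"claw":-1},{"slide":[0,0,-6.5],"dr":[0,0,0],"claw":-1},{"slide":[-4,0.1,-6.5],"dr":[0,0,6],"claw":-1},{"slide":[-8,0.2,-6.5],"dr":[0,0,12],"claw":-1},{"slide":[-11.4,0.3,-6.5],"dr":[0,0,16],"claw":-1},{"slide":[-11.4,0.3,-6.5],"dr":[0,0,16],"claw":-1}]'; python3 - <<'E'
from h import *
o,R=st()
d=np.array([.5018,.128,.0115])-o['ee_pos']; print('slide',(R.T@d*100).round(2),'yaw y',np.degrees(np.arctan2(R[1,1],R[0,1])))
E
```

```text
t: 24.1
ee_pos: [0.5024, 0.1227, 0.0861]
orientation: [2.361, 2.061, 0.006]
wrist_force: [0.3, -0.6, -0.6]
gripper_width: 0.265
t 24.1 tcp [0.5024 0.1227 0.0861] F [ 0.3 -0.6 -0.6] w 0.265
[[0.135, 0.991, 0.008], [0.991, -0.135, -0.003], [-0.002, 0.008, -1.0]]
j [-0.34  0.51  0.08  1.98 -0.06  0.65 -0.37]
slide [ 0.53 -0.19  7.45] yaw y -7.752666446739797
```

```bash
python3 -m inch '[{"slide":[0.5,-0.1,3],"dr":[0,0,0],"claw":-1},{"slide":[0.5,-0.1,5.5],"dr":[0,0,0],"claw":-1},{"slide":[0.5,-0.1,7],"dr":[0,0,0],"claw":-1},{"slide":[0.5,-0.1,7.4],"dr":[0,0,0],"claw":-1},{"slide":[0.5,-0.1,7.4],"dr":[0,0,0],"claw":-1},{"slide":[0.5,-0.1,7.3],"dr":[0,0,0],"claw":-0.3},{"slide":[0.5,-0.1,7.3],"dr":[0,0,0],"claw":0},{"slide":[0.5,-0.1,4],"dr":[0,0,0],"claw":0},{"slide":[0.5,-0.1,0],"dr":[0,0,0],"claw":0},{"slide":[0.5,-0.1,-2],"dr":[0,0,0],"claw":0}]'; python3 - <<'E'
from h import *
o,R=st()
s=snap('scene','s14.png');p=snap('top','t14.png')
for n,i in(('top',p),('scene',s)):
  for q in ['weight2_mid','insert_grip','clamp1_mid','clamp2_mid']:
    for d in vision.pinpoint(q,i)[:3]: print(n,q,np.round(d['location'],4),round(d['conf'],2))
c=s['img'][205:345,240:380];a=p['img'][195:335,200:340]
cv2.imwrite('pics/c14.png',np.hstack([cv2.resize(x,(400,400),interpolation=cv2.INTER_CUBIC) for x in(a,c)]))
d=np.array([.4875,.2135,.12])-o['ee_pos']; print('slide',(R.T@d*100).round(2),'yaw y',np.degrees(np.arctan2(R[1,1],R[0,1])))
E
```

```text
t: 25.1
ee_pos: [0.503, 0.1282, 0.1089]
orientation: [2.36, 2.06, 0.011]
wrist_force: [0.5, -0.3, 0.0]
gripper_width: 0.502
t 25.1 tcp [0.503  0.1282 0.1089] F [ 0.5 -0.3  0. ] w 0.502
[[0.135, 0.991, 0.011], [0.991, -0.135, -0.002], [-0.001, 0.011, -1.0]]
j [-0.36  0.48  0.09  1.95 -0.05  0.7  -0.38]
top insert_grip [ 0.6887  0.0608 -0.0034] 0.58
top insert_grip [0.4917 0.069  0.0161] 0.52
top clamp1_mid [0.4939 0.0697 0.017 ] 0.37
top clamp2_mid [0.4918 0.0699 0.0184] 0.6
scene weight2_mid [0.6052 0.1496 0.0191] 0.71
scene weight2_mid [0.4321 0.0864 0.0154] 0.41
scene insert_grip [0.4887 0.2159 0.0307] 0.83
scene insert_grip [ 0.5133 -0.1471  0.0022] 0.28
scene clamp1_mid [0.5082 0.1298 0.0157] 0.92
scene clamp1_mid [0.6946 0.07   0.0046] 0.61
scene clamp2_mid [0.4903 0.0727 0.0139] 0.51
slide [ 8.24 -2.67 -1.15] yaw y -7.742193302755832
```

View pics/c14.png

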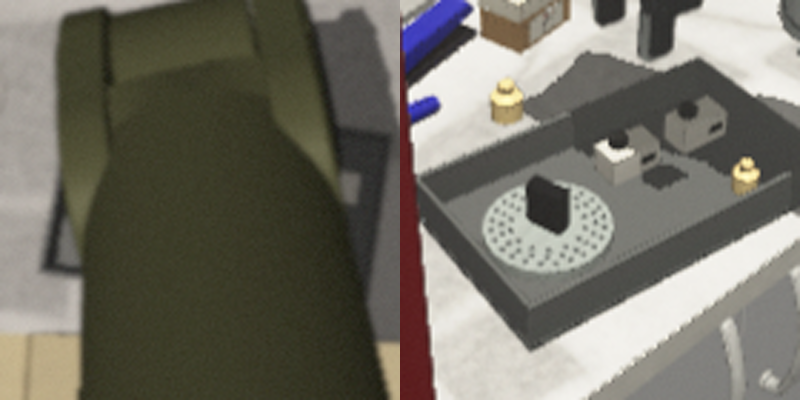

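```bash
python3 -m inch '[{"slide":[2,-0.7,-1],"dr":[0,0,8],"claw":0},{"slide":[4,-1.4,-1],"dr":[0,0,16],"claw":0},{"slide":[6,-2,-1],"dr":[0,0,24],"claw":0},{"slide":[8.2,-2.7,-1],"dr":[0,0,32],"claw":0},{"slide":[8.2,-2.7,-1],"dr":[0,0,40],"claw":0},{"slide":[8.2,-2.7,-1],"dr":[0,0,48],"claw":0},{"slide":[8.2,-2.7,-1],"dr":[0,0,56],"claw":0},{"slide":[8.2,-2.7,-1],"dr":[0,0,64],"claw":0},{"slide":[8.2,-2.7,-1],"dr":[0,0,68],"claw":0},{"slide":[8.2,-2.7,-1],"dr":[0,0,68],"claw":0}]'; python3 - <<'E'
from h import *
o,R=st()
s=snap('scene','s15.png')
for d in vision.pinpoint('insert_grip',s)[:2]: print(np.round(d['location'],4),round(d['conf'],2))
d=np.array([.4875,.2135,.0195])-o['ee_pos']; print('slide',(R.T@d*100).round(2),'yaw y',np.degrees(np.arctan2(R[1,1],R[0,1])))
p=dict(vision.get_image('top')); g=cv2.imread('pics/t12.png',0)[252:270,240:256]
ys,xs=np.where(g<50); P=np.array([pix2z(p,x+240,y+252,.046)[:2] for x,y in zip(xs,ys)]); w,v=np.linalg.eigh(np.cov(P.T)); print(P.mean(0),np.degrees(np.arctan2(v[1,1],v[0,1])),len(P))
c=s['img'][205:310,250:355]
cv2.imwrite('pics/c15.png',cv2.resize(c,(400,400),interpolation=cv2.INTER_CUBIC))
E
```

```text
t: 26.6
ee_pos: [0.4854, 0.2127, 0.1141]
orientation: [3.112, 0.388, 0.008]
wrist_force: [0.8, -0.1, -0.0]
gripper_width: 0.499
t 26.6 tcp [0.4854 0.2127 0.1141] F [ 0.8 -0.1 -0. ] w 0.499
[[0.969, 0.246, 0.005], [0.246, -0.969, -0.005], [0.004, 0.006, -1.0]]
j [-0.76  0.52  0.44  1.92 -0.3   0.76 -1.47]
[0.4853 0.2153 0.0307] 0.87
[0.4974 0.0705 0.0166] 0.47
slide [ 0.18 -0.08  9.47] yaw y -75.7832126798037
[0.48740608 0.21120819] -168.8408916264288 63
```

View pics/c15.png

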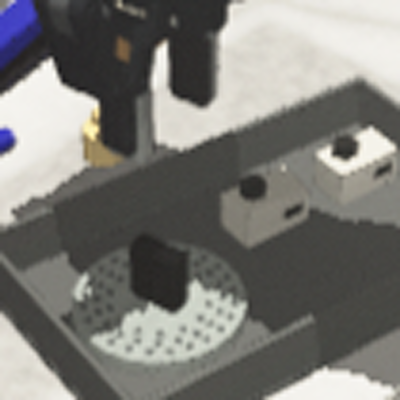

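```bash
python3 -m inch '[{"slide":[0.2,0,3.5],"dr":[0,0,1],"claw":0},{"slide":[0.2,0,7],"dr":[0,0,1],"claw":0},{"slide":[0.2,0,8.8],"dr":[0,0,1],"claw":0},{"slide":[0.2,0,9.4],"dr":[0,0,1],"claw":0},{"slide":[0.2,0,9.4],"dr":[0,0,1],"claw":0},{"slide":[0.2,0,9.4],"dr":[0,0,1],"claw":-1},{"slide":[0.2,0,9.4],"dr":[0,0,1],"claw":-1},{"slide":[0.2,0,9.4],"dr":[0,0,1],"claw":-1},{"slide":[0.2,0,9.4],"dr":[0,0,1],"claw":-1},{"slide":[0.2,0,9.4],"dr":[0,0,1],"claw":-1}]' 40; python3 - <<'E'
from h import *
o,R=st()
s=snap('scene','s16.png')
c=s['img'][205:310,250:355]
cv2.imwrite('pics/c16.png',cv2.resize(c,(400,400),interpolation=cv2.INTER_CUBIC))
E
```

```text
t: 27.75
ee_pos: [0.4889, 0.2131, 0.0217]
orientation: [3.116, 0.366, 0.012]
wrist_force: [0.1, -0.7, 7.5]
gripper_width: 0.133
t 27.75 tcp [0.4889 0.2131 0.0217] F [ 0.1 -0.7  7.5] w 0.133
[[0.973, 0.231, 0.008], [0.232, -0.973, -0.003], [0.007, 0.005, -1.0]]
j [-0.69  0.66  0.35  1.99 -0.4   0.55 -1.4 ]
```

View pics/c16.png

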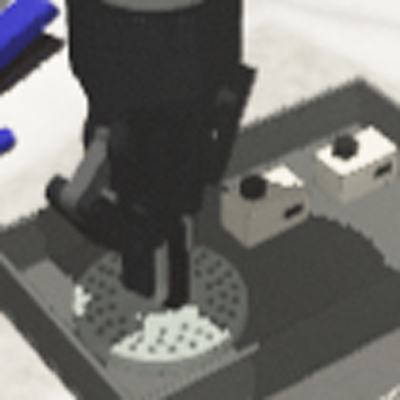

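```bash
python3 -m inch '[{"slide":[0,0,-2],"dr":[0,0,0],"claw":-1},{"slide":[0,0,-4.5],"dr":[0,0,0],"claw":-1},{"slide":[0,0,-7],"dr":[0,0,0],"claw":-1},{"slide":[0,0,-9.5],"dr":[0,0,0],"claw":-1},{"slide":[0,0,-11],"dr":[0,0,0],"claw":-1},{"slide":[-0.5,3,-11],"dr":[0,0,0],"claw":-1}]'; python3 - <<'E'
from h import *
o,R=st()
s=snap('scene','s17.png')
c=s['img'][145:310,240:405]
cv2.imwrite('pics/c17.png',cv2.resize(c,(500,500),interpolation=cv2.INTER_CUBIC))
d=np.array([.511,-.147,.13])-o['ee_pos']; print('slide',(R.T@d*100).round(2))
E
```

```text
t: 28.4
ee_pos: [0.4909, 0.1875, 0.1339]
orientation: [3.119, 0.377, 0.018]
wrist_force: [0.8, -0.5, -1.5]
gripper_width: 0.132
t 28.4 tcp [0.4909 0.1875 0.1339] F [ 0.8 -0.5 -1.5] w 0.132
[[0.971, 0.238, 0.011], [0.238, -0.971, 0.001], [0.011, 0.002, -1.0]]
j [-0.72  0.49  0.46  1.91 -0.29  0.79 -1.44]
slide [-6.01 32.97  0.38]
```

View pics/c17.png

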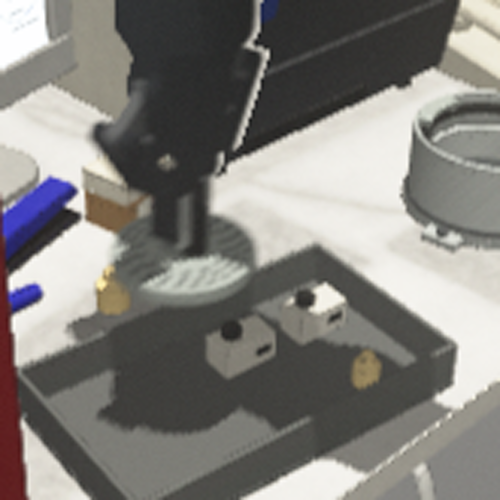

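The insert is held level, and the clamps and weight are in the tray. On to the pot.

```bash
python3 -m inch '[{"slide":[-0.8,4.5,0],"dr":[0,0,0],"claw":-1},{"slide":[-1.7,9,0],"dr":[0,0,0],"claw":-1},{"slide":[-2.6,14,0],"dr":[0,0,0],"claw":-1},{"slide":[-3.4,19,0],"dr":[0,0,0],"claw":-1},{"slide":[-4.3,24,0],"dr":[0,0,0],"claw":-1},{"slide":[-5.2,28.5,0],"dr":[0,0,0],"claw":-1},{"slide":[-6,33,0],"dr":[0,0,0],"claw":-1},{"slide":[-6,33,0],"dr":[0,0,0],"claw":-1},{"slide":[-6,33,0],"dr":[0,0,0],"claw":-1}]'; python3 - <<'E'
from h import *
o,R=st()
s=snap('scene','s18.png');p=snap('top','t18.png')
for n,i in(('top',p),('scene',s)):
  for q in ['insert_grip','filter_pot','pot_mouth']:
    for d in vision.pinpoint(q,i)[:2]: print(n,q,np.round(d['location'],4),round(d['conf'],2))
c=s['img'][145:250,350:455];a=p['img'][205:310,360:465]
cv2.imwrite('pics/c18.png',np.hstack([cv2.resize(x,(400,400),interpolation=cv2.INTER_CUBIC) for x in(a,c)]))
d=np.array([.511,-.147,.13])-o['ee_pos']; print('slide',(R.T@d*100).round(2))
g=cv2.imread('pics/t5.png'); cv2.imwrite('pics/pot5.png',cv2.resize(g[205:310,360:465],(600,600),interpolation=cv2.INTER_CUBIC))
E
```

```text
t: 29.35
ee_pos: [0.5079, -0.1578, 0.1352]
orientation: [3.116, 0.358, 0.016]
wrist_force: [0.4, 0.5, -1.4]
gripper_width: 0.133
t 29.35 tcp [ 0.5079 -0.1578  0.1352] F [ 0.4  0.5 -1.4] w 0.133
[[0.974, 0.227, 0.011], [0.227, -0.974, -0.004], [0.009, 0.007, -1.0]]
j [-0.04  0.49  0.45  1.9  -0.29  0.8  -0.79]
top insert_grip [ 0.5062 -0.1586  0.1481] 0.82
top filter_pot [ 5.119e-01 -1.521e-01 -2.000e-04] 0.57
top pot_mouth [ 0.51   -0.1497  0.0707] 0.74
scene insert_grip [ 0.5063 -0.1569  0.1469] 0.8
scene filter_pot [ 5.132e-01 -1.474e-01 -4.000e-04] 0.7
scene filter_pot [0.493  0.0709 0.0145] 0.64
scene pot_mouth [ 0.5094 -0.147   0.0687] 0.75
slide [ 0.54 -0.98  0.52]
```

View pics/c18.png

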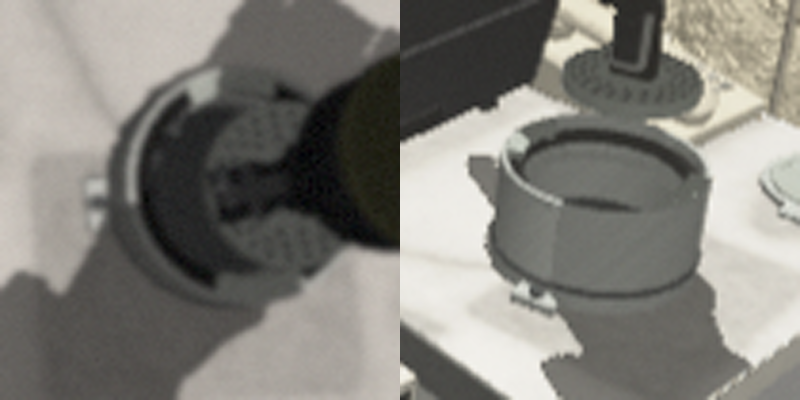

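View pics/pot5.png

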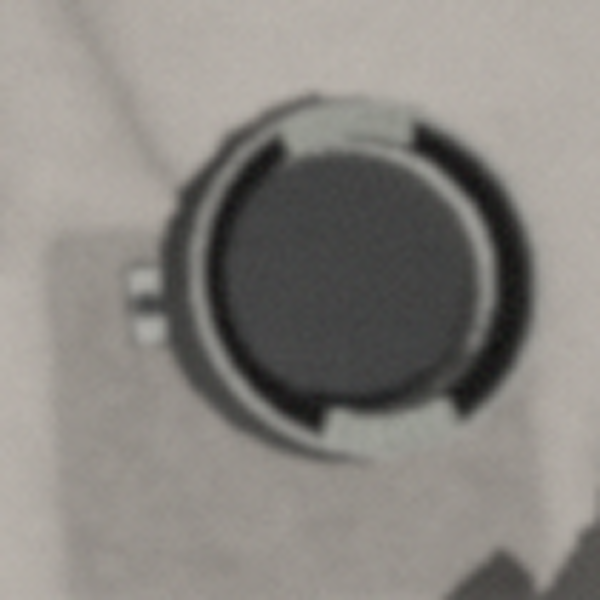

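```bash
python3 -m inch '[{"slide":[0.6,-0.9,0],"dr":[0,0,0],"claw":-1},{"slide":[0.6,-0.9,0.5],"dr":[0,0,0],"claw":-1},{"slide":[0.6,-0.9,1],"dr":[0,0,0],"claw":-1},{"slide":[0.6,-0.9,1],"dr":[0,0,0],"claw":-1}]'; python3 - <<'E'
from h import *
o,R=st()
d=np.array([.512,-.148,.0257])-o['ee_pos']; print('slide',(R.T@d*100).round(2))
E
```

```text
t: 30.15
ee_pos: [0.512, -0.145, 0.1242]
orientation: [3.115, 0.367, 0.014]
wrist_force: [-0.3, -0.4, -0.9]
gripper_width: 0.129
t 30.15 tcp [ 0.512  -0.145   0.1242] F [-0.3 -0.4 -0.9] w 0.129
[[0.973, 0.232, 0.009], [0.232, -0.973, -0.004], [0.008, 0.006, -1.0]]
j [-0.06  0.51  0.44  1.91 -0.3   0.78 -0.8 ]
slide [-0.15  0.23  9.85]
```

```bash
python3 -m inch '[{"slide":[-0.1,0.2,2],"dr":[0,0,0],"claw":-1},{"slide":[-0.1,0.2,4],"dr":[0,0,0],"claw":-1},{"slide":[-0.1,0.2,5.5],"dr":[0,0,0],"claw":-1},{"slide":[-0.1,0.2,7],"dr":[0,0,0],"claw":-1},{"slide":[-0.1,0.2,8],"dr":[0,0,0],"claw":-1}]';python3 -m inch '[{"slide":[0,0,0.7],"dr":[0,0,0],"claw":-1},{"slide":[0,0,1.2],"dr":[0,0,0],"claw":-1},{"slide":[0,0,1.6],"dr":[0,0,0],"claw":-1},{"slide":[0,0,1.6],"dr":[0,0,0],"claw":-1}]'
```

```text
t: 30.65
ee_pos: [0.5118, -0.1477, 0.0432]
orientation: [3.115, 0.366, 0.012]
wrist_force: [-0.6, -0.7, -1.0]
gripper_width: 0.134
t: 31.05
ee_pos: [0.5118, -0.1478, 0.027]
orientation: [3.116, 0.366, 0.012]
wrist_force: [-0.3, 0.3, -0.7]
gripper_width: 0.131
```

```bash
python3 -m inch '[{"slide":[0,0,0.1],"dr":[0,0,0],"claw":-1},{"slide":[0,0,0.2],"dr":[0,0,0],"claw":-1},{"slide":[0,0,0.25],"dr":[0,0,0],"claw":-1},{"slide":[0,0,0.25],"dr":[0,0,0],"claw":-1}]'
```

```text
t: 31.45
ee_pos: [0.5123, -0.148, 0.0257]
orientation: [3.115, 0.366, 0.014]
wrist_force: [-2.0, 0.5, 9.2]
gripper_width: 0.133
```

Contact with the floor at the expected height. I release and rise.

```bash
python3 -m inch '[{"slide":[0,0,-0.1],"dr":[0,0,0],"claw":-0.5},{"slide":[0,0,-0.1],"dr":[0,0,0],"claw":-0.4},{"slide":[0,0,-0.1],"dr":[0,0,0],"claw":-0.4},{"slide":[0,0,-2],"dr":[0,0,0],"claw":-0.4},{"slide":[0,0,-5],"dr":[0,0,0],"claw":-0.4},{"slide":[0,0,-9],"dr":[0,0,0],"claw":-0.4},{"slide":[0,0,-13],"dr":[0,0,0],"claw":-0.4},{"slide":[-4,0,-14],"dr":[0,0,0],"claw":0}]'; python3 - <<'E'
from h import *
o,R=st()
d=np.array([.454,-.3405,.15])-o['ee_pos']; print('slide',(R.T@d*100).round(2),'yaw x',np.degrees(np.arctan2(R[1,0],R[0,0])))
E
```

```text
t: 32.25
ee_pos: [0.4779, -0.1565, 0.169]
orientation: [3.111, 0.372, 0.028]
wrist_force: [-0.2, 0.3, -0.5]
gripper_width: 0.456
t 32.25 tcp [ 0.4779 -0.1565  0.169 ] F [-0.2  0.3 -0.5] w 0.456
[[0.972, 0.236, 0.019], [0.236, -0.972, -0.006], [0.017, 0.01, -1.0]]
j [-0.07  0.41  0.48  1.93 -0.25  0.84 -0.79]
slide [-6.7  17.3   1.97] yaw x 13.659458972602351
```

```bash
cat >> h.py <<'E'
def plan(X,yaw):
    o,R=st(); a=np.radians(yaw); Rt=np.array([[np.cos(a),np.sin(a),0],[np.sin(a),-np.cos(a),0],[0,0,-1]])
    print('PLAN slide',(R.T@(np.array(X)-o['ee_pos'])*100).round(2),'dr',np.degrees(Ro.from_matrix(R.T@Rt).as_rotvec()).round(2))
E
python3 -m inch '[{"slide":[-1.5,4,0],"dr":[0,0,-8],"claw":0},{"slide":[-3,8,0],"dr":[0,0,-16],"claw":0},{"slide":[-4.5,12,0],"dr":[0,0,-24],"claw":0},{"slide":[-6,16,0],"dr":[0,0,-32],"claw":0},{"slide":[-6.7,17.3,1],"dr":[0,0,-40],"claw":0},{"slide":[-6.7,17.3,2],"dr":[0,0,-48],"claw":0},{"slide":[-6.7,17.3,2],"dr":[0,0,-56],"claw":0},{"slide":[-6.7,17.3,2],"dr":[0,0,-64],"claw":0},{"slide":[-6.7,17.3,2],"dr":[0,0,-72],"claw":0},{"slide":[-6.7,17.3,2],"dr":[0,0,-80],"claw":0}]'
python3 - <<'E'
from h import *
s=snap('scene','s19.png');p=snap('top','t19.png')
for n,i in(('top',p),('scene',s)):
  for q in ['insert_grip','filter_pot','cover_grip','weight2_mid','clamp1_mid','clamp2_mid']:
    for d in vision.pinpoint(q,i)[:2]: print(n,q,np.round(d['location'],4),round(d['conf'],2))
plan([.454,-.3405,.10],97)
c=s['img'][145:250,370:475];a=p['img'][205:310,370:475]
cv2.imwrite('pics/c19.png',np.hstack([cv2.resize(x,(400,400),interpolation=cv2.INTER_CUBIC) for x in(a,c)]))
E
```

```text
t: 33.25
ee_pos: [0.4538, -0.3405, 0.1495]
orientation: [2.131, 2.284, 0.013]
wrist_force: [0.0, -0.3, -0.2]
gripper_width: 0.497
top insert_grip [ 0.5123 -0.1478  0.0383] 0.6
top insert_grip [ 0.7071  0.1531 -0.0043] 0.2
top cover_grip [ 0.4496 -0.3425  0.0244] 0.71
top weight2_mid [0.4328 0.0845 0.0122] 0.44
top clamp1_mid [0.5003 0.1269 0.0139] 0.6
top clamp2_mid [0.494  0.0686 0.0186] 0.71
scene insert_grip [0.4287 0.0836 0.0178] 0.46
scene insert_grip [ 0.5122 -0.1459  0.0359] 0.38
scene filter_pot [ 0.5148 -0.1446  0.0007] 0.66
scene cover_grip [ 0.4518 -0.3426  0.0273] 0.7
scene weight2_mid [0.4316 0.086  0.0182] 0.67
scene weight2_mid [0.6061 0.1506 0.0184] 0.53
scene clamp1_mid [0.504  0.1284 0.0182] 0.89
scene clamp1_mid [0.6885 0.0691 0.0013] 0.6
scene clamp2_mid [0.4938 0.0715 0.0172] 0.68
t 33.95 tcp [ 0.454  -0.3405  0.1497] F [-0.2 -0.7 -0.2] w 0.501
[[-0.063, 0.998, 0.019], [0.998, 0.063, -0.006], [-0.007, 0.018, -1.0]]
j [ 0.56  0.49  0.07  1.79 -0.05  0.85  0.72]
PLAN slide [ 0.03 -0.09  4.97] dr [ 1.04  0.45 -3.36]
```

View pics/c19.png

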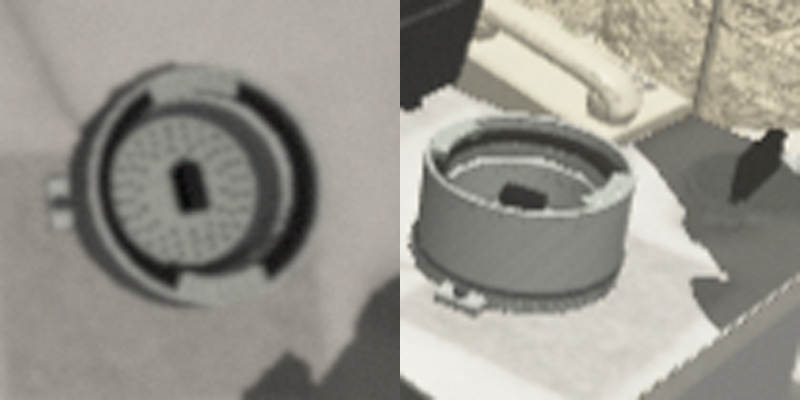

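View pics/t19.png

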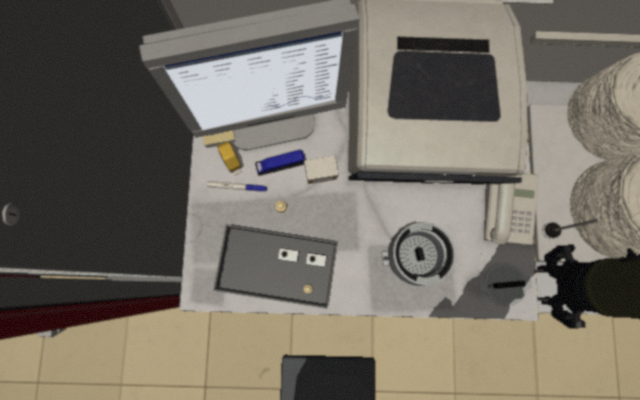

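```bash
python3 -m inch '[{"slide":[0,-0.1,3],"dr":[1,0.5,-3.4],"claw":0},{"slide":[0,-0.1,7],"dr":[1,0.5,-3.4],"claw":0},{"slide":[0,-0.1,10],"dr":[1,0.5,-3.4],"claw":0},{"slide":[0,-0.1,10],"dr":[1,0.5,-3.4],"claw":0},{"slide":[0,-0.1,10],"dr":[1,0.5,-3.4],"claw":0}]'
python3 - <<'E'
from h import *
plan([.4538,-.3402,.0125],97)
E
```

```text
t: 34.45
ee_pos: [0.4549, -0.3412, 0.05]
orientation: [-2.081, -2.353, -0.001]
wrist_force: [1.0, -0.4, 0.1]
gripper_width: 0.499
t 34.45 tcp [ 0.4549 -0.3412  0.05  ] F [ 1.  -0.4  0.1] w 0.499
[[-0.122, 0.992, -0.0], [0.992, 0.122, 0.001], [0.001, 0.0, -1.0]]
j [ 0.57  0.62  0.05  1.87 -0.05  0.65  0.77]
PLAN slide [ 0.11 -0.09  3.75] dr [ 0.01 -0.07  0.03]
```

```bash
python3 -m inch '[{"slide":[0.1,-0.1,2],"dr":[0,0,0],"claw":0},{"slide":[0.1,-0.1,3.3],"dr":[0,0,0],"claw":0},{"slide":[0.1,-0.1,3.7],"dr":[0,0,0],"claw":0},{"slide":[0.1,-0.1,3.7],"dr":[0,0,0],"claw":-1},{"slide":[0.1,-0.1,3.7],"dr":[0,0,0],"claw":-1},{"slide":[0.1,-0.1,3.7],"dr":[0,0,0],"claw":-1},{"slide":[0.1,-0.1,3.7],"dr":[0,0,0],"claw":-1},{"slide":[0.1,-0.1,3.7],"dr":[0,0,0],"claw":-1}]' 70
python3 - <<'E'
from h import *
st()
E
python3 -m inch '[{"slide":[0,0,-2],"dr":[0,0,0],"claw":-1},{"slide":[0,0,-5],"dr":[0,0,0],"claw":-1},{"slide":[0,0,-9],"dr":[0,0,0],"claw":-1},{"slide":[0,0,-12],"dr":[0,0,0],"claw":-1},{"slide":[0,0,-14],"dr":[0,0,0],"claw":-1},{"slide":[0,0,-14],"dr":[0,0,0],"claw":-1}]'
python3 - <<'E'
from h import *
plan([.5117,-.1464,.15],97)
E
```

```text
t: 35.25
ee_pos: [0.4542, -0.3407, 0.014]
orientation: [2.081, 2.353, 0.002]
wrist_force: [0.4, -0.1, 6.4]
gripper_width: 0.124
t 35.25 tcp [ 0.4542 -0.3407  0.014 ] F [ 0.4 -0.1  6.4] w 0.124
[[-0.122, 0.992, 0.001], [0.992, 0.122, 0.0], [0.0, 0.001, -1.0]]
j [ 0.58  0.68  0.04  1.9  -0.05  0.57  0.77]
t: 35.85
ee_pos: [0.4554, -0.3418, 0.1571]
orientation: [2.077, 2.348, 0.003]
wrist_force: [0.8, 0.2, -1.8]
gripper_width: 0.122
t 35.85 tcp [ 0.4554 -0.3418  0.1571] F [ 0.8  0.2 -1.8] w 0.122
[[-0.122, 0.992, 0.006], [0.993, 0.122, -0.003], [-0.004, 0.006, -1.0]]
j [ 0.56  0.48  0.06  1.76 -0.04  0.89  0.76]
PLAN slide [18.71  7.97  0.69] dr [0.32 0.21 0.02]
```

```bash
python3 -m inch '[{"slide":[4,1.7,0],"dr":[0.3,0.2,0],"claw":-1},{"slide":[8,3.4,0],"dr":[0.3,0.2,0],"claw":-1},{"slide":[12,5.1,0],"dr":[0.3,0.2,0],"claw":-1},{"slide":[16,6.8,0],"dr":[0.3,0.2,0],"claw":-1},{"slide":[18.7,8,1],"dr":[0.3,0.2,0],"claw":-1},{"slide":[18.7,8,2],"dr":[0.3,0.2,0],"claw":-1},{"slide":[18.7,8,2],"dr":[0.3,0.2,0],"claw":-1}]'
python3 - <<'E'
from h import *
plan([.5117,-.1464,.09],97)
s=snap('scene','s20.png');p=snap('top','t20.png')
for n,i in(('top',p),('scene',s)):
  for q in ['cover_grip','pot_mouth']:
    for d in vision.pinpoint(q,i)[:2]: print(n,q,np.round(d['location'],4),round(d['conf'],2))
c=s['img'][145:250,350:455];a=p['img'][205:310,370:475]
cv2.imwrite('pics/c20.png',np.hstack([cv2.resize(x,(400,400),interpolation=cv2.INTER_CUBIC) for x in(a,c)]))
E
```

```text
t: 36.55
ee_pos: [0.5108, -0.1456, 0.1348]
orientation: [-2.077, -2.353, 0.003]
wrist_force: [-0.8, -0.4, -1.6]
gripper_width: 0.121
t 36.55 tcp [ 0.5108 -0.1456  0.1348] F [-0.8 -0.4 -1.6] w 0.121
[[-0.124, 0.992, -0.004], [0.992, 0.124, 0.001], [0.001, -0.003, -1.0]]
j [ 0.2   0.46  0.05  1.88 -0.03  0.8   0.38]
PLAN slide [-0.1   0.1   4.48] dr [-0.2  -0.06  0.13]
top cover_grip [ 0.5064 -0.1478  0.1454] 0.78
scene cover_grip [ 0.5104 -0.1464  0.1499] 0.82
scene pot_mouth [ 0.5082 -0.149   0.0677] 0.88
```

View pics/c20.png

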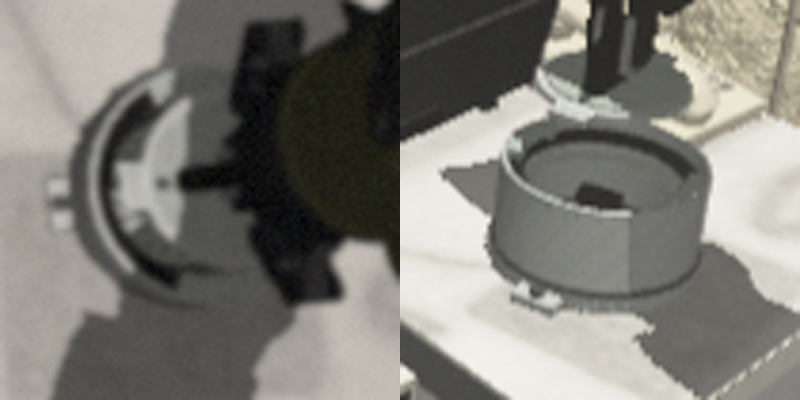

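```bash
python3 -m inch '[{"slide":[-0.1,0.1,2],"dr":[-0.2,0,0],"claw":-1},{"slide":[-0.1,0.1,4],"dr":[-0.2,0,0],"claw":-1},{"slide":[-0.1,0.1,4.5],"dr":[-0.2,0,0],"claw":-1},{"slide":[-0.1,0.1,4.9],"dr":[-0.2,0,0],"claw":-1},{"slide":[-0.1,0.1,5.3],"dr":[-0.2,0,0],"claw":-1},{"slide":[-0.1,0.1,5.3],"dr":[-0.2,0,0],"claw":-1}]'
python3 - <<'E'
from h import *
plan([.5117,-.1464,.0755],97)
E
```

```text
t: 37.45
ee_pos: [0.5132, -0.1488, 0.0844]
orientation: [2.082, 2.348, 0.004]
wrist_force: [0.4, -0.2, -0.8]
gripper_width: 0.124
t 37.45 tcp [ 0.5132 -0.1488  0.0844] F [ 0.4 -0.2 -0.8] w 0.124
[[-0.12, 0.993, 0.005], [0.993, 0.12, -0.0], [-0.001, 0.004, -1.0]]
j [ 0.21  0.53  0.04  1.93 -0.03  0.67  0.39]
PLAN slide [ 0.25 -0.12  0.88] dr [ 0.26  0.05 -0.11]
```

```bash
python3 -m inch '[{"slide":[0.25,-0.1,0],"dr":[0.3,0,0],"claw":-1},{"slide":[0.25,-0.1,0],"dr":[0.3,0,0],"claw":-1},{"slide":[0.25,-0.1,0.3],"dr":[0.3,0,0],"claw":-1},{"slide":[0.25,-0.1,0.6],"dr":[0.3,0,0],"claw":-1},{"slide":[0.25,-0.1,0.9],"dr":[0.3,0,0],"claw":-1},{"slide":[0.25,-0.1,0.9],"dr":[0.3,0,0],"claw":-1}]'
python3 - <<'E'
from h import *
plan([.5117,-.1464,.068],97)
E
```

```text
t: 38.05
ee_pos: [0.5119, -0.1465, 0.0751]
orientation: [-2.084, -2.351, 0.002]
wrist_force: [-0.2, -1.4, 1.3]
gripper_width: 0.12
t 38.05 tcp [ 0.5119 -0.1465  0.0751] F [-0.2 -1.4  1.3] w 0.12
[[-0.12, 0.993, -0.001], [0.993, 0.12, -0.001], [-0.001, -0.001, -1.0]]
j [ 0.21  0.55  0.04  1.94 -0.03  0.65  0.39]
PLAN slide [ 0.02 -0.02  0.71] dr [-0.06  0.05 -0.12]
```

```bash
python3 -m inch '[{"slide":[0,0,0.3],"dr":[0,0,0],"claw":-1},{"slide":[0,0,0.6],"dr":[0,0,0],"claw":-1},{"slide":[0,0,0.75],"dr":[0,0,0],"claw":-1},{"slide":[0,0,0.75],"dr":[0,0,0],"claw":-1},{"slide":[0,0,0.75],"dr":[0,0,0],"claw":-1}]'
python3 - <<'E'
from h import *
o,R=st()
s=snap('scene','s21.png')
for d in vision.pinpoint('cover_grip',s)[:2]: print(np.round(d['location'],4),round(d['conf'],2))
cv2.imwrite('pics/c21.png',cv2.resize(s['img'][145:250,350:455],(400,400),interpolation=cv2.INTER_CUBIC))
E
```

```text
t: 38.55
ee_pos: [0.512, -0.1465, 0.0677]
orientation: [2.084, 2.351, -0.002]
wrist_force: [-0.5, -0.8, 4.7]
gripper_width: 0.123
t 38.55 tcp [ 0.512  -0.1465  0.0677] F [-0.5 -0.8  4.7] w 0.123
[[-0.12, 0.993, -0.001], [0.993, 0.12, -0.001], [-0.001, -0.001, -1.0]]
j [ 0.21  0.56  0.04  1.95 -0.03  0.63  0.39]
[ 0.5103 -0.1468  0.0801] 0.9
```

View pics/c21.png

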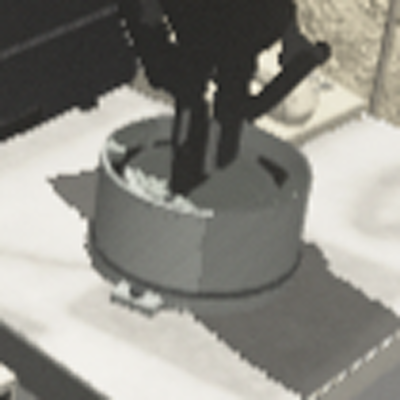

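Force and height match the opening press (4.7 N here, 4.4–6 N when opening), and the cover sits in the pot. I turn it clockwise.

```bash
python3 -m inch '[{"slide":[0,0,0],"dr":[0,0,5],"claw":-1},{"slide":[0,0,0],"dr":[0,0,10],"claw":-1},{"slide":[0,0,0],"dr":[0,0,15],"claw":-1},{"slide":[0,0,0],"dr":[0,0,20],"claw":-1},{"slide":[0,0,0],"dr":[0,0,25],"claw":-1},{"slide":[0,0,0],"dr":[0,0,30],"claw":-1},{"slide":[0,0,0],"dr":[0,0,35],"claw":-1},{"slide":[0,0,0],"dr":[0,0,40],"claw":-1},{"slide":[0,0,0],"dr":[0,0,45],"claw":-1},{"slide":[0,0,0],"dr":[0,0,45],"claw":-1}]'
python3 - <<'E'
from h import *
plan([.5117,-.1464,.0677],7); print(robot.get_obs()['wrist_torque'])
E
```

```text
t: 39.65
ee_pos: [0.5123, -0.1466, 0.0679]
orientation: [2.825, 1.372, -0.001]
wrist_force: [0.4, -0.4, 4.8]
gripper_width: 0.126
t 39.65 tcp [ 0.5123 -0.1466  0.0679] F [ 0.4 -0.4  4.8] w 0.126
[[0.618, 0.786, -0.0], [0.786, -0.618, -0.001], [-0.001, 0.001, -1.0]]
j [ 0.05  0.57  0.27  1.95 -0.24  0.65 -0.19]
PLAN slide [-0.02 -0.06  0.02] dr [7.00e-02 4.00e-02 4.48e+01]
[-0.00081712  0.03585385 -0.05666501]
```

```bash
python3 -m inch '[{"slide":[0,0,0],"dr":[0,0,5],"claw":-1},{"slide":[0,0,0],"dr":[0,0,10],"claw":-1},{"slide":[0,0,0],"dr":[0,0,15],"claw":-1},{"slide":[0,0,0],"dr":[0,0,20],"claw":-1},{"slide":[0,0,0],"dr":[0,0,25],"claw":-1},{"slide":[0,0,0],"dr":[0,0,30],"claw":-1},{"slide":[0,0,0],"dr":[0,0,35],"claw":-1},{"slide":[0,0,0],"dr":[0,0,40],"claw":-1},{"slide":[0,0,0],"dr":[0,0,44.5],"claw":-1},{"slide":[0,0,0],"dr":[0,0,44.5],"claw":-1}]'
python3 - <<'E'
from h import *
plan([.5117,-.1464,.0677],7); print(robot.get_obs()['wrist_torque'])
E
```

```text
t: 40.65
ee_pos: [0.5126, -0.1466, 0.0679]
orientation: [3.133, 0.202, 0.0]
wrist_force: [0.4, 0.5, 5.4]
gripper_width: 0.121
t 40.65 tcp [ 0.5126 -0.1466  0.0679] F [0.4 0.5 5.4] w 0.121
[[0.992, 0.128, 0.0], [0.128, -0.992, -0.002], [0.0, 0.002, -1.0]]
j [-0.09  0.61  0.5   1.95 -0.45  0.69 -0.76]
PLAN slide [-0.09 -0.03  0.02] dr [ 0.1  -0.01  0.38]
[ 0.0136804  -0.05007538 -0.13980196]
```

```bash
python3 -m inch '[{"slide":[0,0,-0.2],"dr":[0,0,0],"claw":-1},{"slide":[0,0,-0.4],"dr":[0,0,0],"claw":-1},{"slide":[0,0,-0.6],"dr":[0,0,0],"claw":-1},{"slide":[0,0,-0.65],"dr":[0,0,0],"claw":-1},{"slide":[0,0,-0.65],"dr":[0,0,0],"claw":-1}]'
python3 -m inch '[{"slide":[0,0,0],"dr":[0,0,0],"claw":-0.3},{"slide":[0,0,0],"dr":[0,0,0],"claw":0},{"slide":[0,0,0],"dr":[0,0,0],"claw":0},{"slide":[0,0,-3],"dr":[0,0,0],"claw":0},{"slide":[0,0,-7],"dr":[0,0,0],"claw":0},{"slide":[0,0,-11],"dr":[0,0,0],"claw":0},{"slide":[0,-4,-12],"dr":[0,0,0],"claw":0},{"slide":[0,-8,-12],"dr":[0,0,0],"claw":0},{"slide":[-4,-8,-12],"dr":[0,0,0],"claw":0},{"slide":[-8,-8,-12],"dr":[0,0,0],"claw":0}]'
python3 - <<'E'
from h import *
st()
s=snap('scene','s22.png');p=snap('top','t22.png')
for n,i in(('top',p),('scene',s)):
  for q in ['cover_grip','filter_pot','weight2_mid','clamp1_mid','clamp2_mid']:
    for d in vision.pinpoint(q,i)[:2]: print(n,q,np.round(d['location'],4),round(d['conf'],2))
c=s['img'][145:250,350:455];a=p['img'][205:310,370:475]
cv2.imwrite('pics/c22.png',np.hstack([cv2.resize(x,(400,400),interpolation=cv2.INTER_CUBIC) for x in(a,c)]))
E
```

```text
t: 41.15
ee_pos: [0.5126, -0.1466, 0.0741]
orientation: [3.133, 0.203, -0.0]
wrist_force: [2.4, -0.1, -3.6]
gripper_width: 0.124
t: 42.15
ee_pos: [0.4222, -0.076, 0.1938]
orientation: [3.133, 0.209, -0.0]
wrist_force: [-0.5, -0.1, 0.7]
gripper_width: 0.5
t 42.15 tcp [ 0.4222 -0.076   0.1938] F [-0.5 -0.1  0.7] w 0.5
[[0.991, 0.133, -0.0], [0.133, -0.991, -0.002], [-0.0, 0.002, -1.0]]
j [-0.39  0.3   0.66  2.05 -0.24  0.87 -1.03]
top cover_grip [ 0.5058 -0.147   0.0839] 0.75
top filter_pot [0.7102 0.2663 0.0028] 0.36
top weight2_mid [0.4341 0.0858 0.0155] 0.5
top clamp1_mid [0.5003 0.1281 0.0144] 0.78
top clamp2_mid [0.4919 0.0689 0.0171] 0.79
scene cover_grip [ 0.5131 -0.1459  0.0887] 0.91
scene filter_pot [ 0.5152 -0.1458  0.0026] 0.76
scene weight2_mid [0.4345 0.0859 0.0164] 0.65
scene weight2_mid [0.6059 0.146  0.0168] 0.57
scene clamp1_mid [0.5006 0.1288 0.0185] 0.74
```

View pics/c22.png

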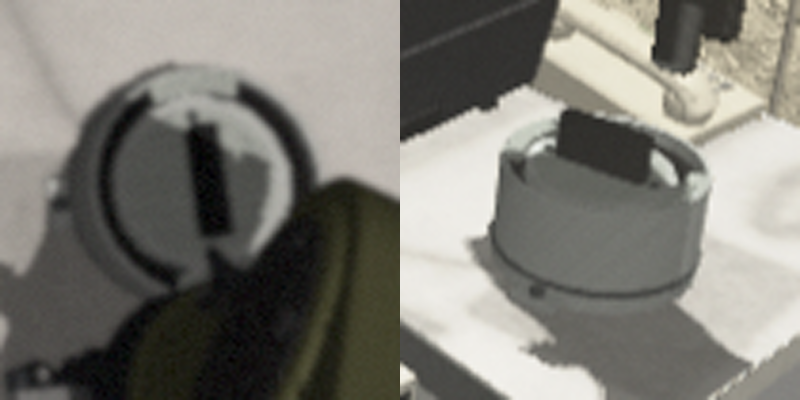

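View pics/s22.png

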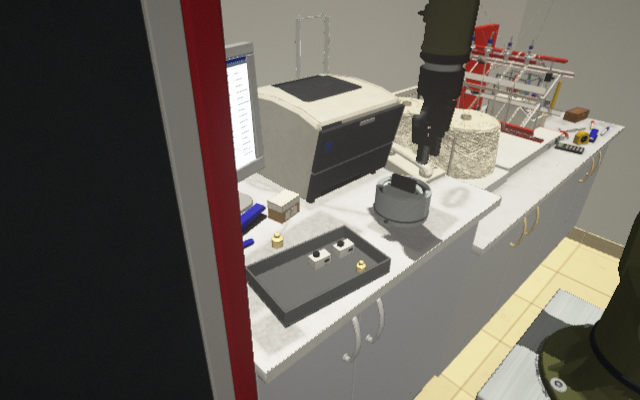

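The bar lies along the lugs again, and the pull-up met resistance (-3.6 N at the locked height). I move the arm clear for one full comparison with the first picture.

```bash
python3 -m inch '[{"slide":[-1,4,-1],"dr":[0,0,0],"claw":0},{"slide":[-2,9,-2],"dr":[0,0,0],"claw":0},{"slide":[-2,14,-3],"dr":[0,0,0],"claw":0},{"slide":[-2,19,-3],"dr":[0,0,0],"claw":0},{"slide":[-2,23,-3],"dr":[0,0,0],"claw":0},{"slide":[-2,27,-3],"dr":[0,0,0],"claw":0},{"slide":[-2,27,-3],"dr":[0,0,0],"claw":0}]'
python3 - <<'E'
from h import *
p=snap('top','t23.png'); s=snap('scene','s23.png'); g=cv2.cvtColor(p['img'],cv2.COLOR_BGR2GRAY)
for q in ['cover_grip','stapler','tape_measure','label_box','weight2_mid','clamp1_mid','clamp2_mid']:
    for i in(p,s):
      for d in vision.pinpoint(q,i)[:1]: print(q,np.round(d['location'],4),round(d['conf'],2))
for fn in('t0','t23'):
    g=cv2.imread('pics/'+('top0' if fn=='t0' else fn)+'.png',0)[232:275,418:436]
    n,l,st_,c=cv2.connectedComponentsWithStats((g<50).astype(np.uint8)); i=1+np.argmax(st_[1:,4]); ys,xs=np.where(l==i)
    P=np.array([pix2z(p,x+418,y+232,.097)[:2] for x,y in zip(xs,ys)]); w,v=np.linalg.eigh(np.cov(P.T)); print(fn,P.mean(0).round(4),np.degrees(np.arctan2(v[1,1],v[0,1])).round(1),len(P))
A=cv2.imread('pics/top0.png')[205:310,370:475];B=p['img'][205:310,370:475]
C=cv2.imread('pics/scene0.png')[160:240,360:440]; D=s['img'][160:240,360:440]
cv2.imwrite('pics/c23.png',np.vstack([np.hstack([cv2.resize(x,(300,300),interpolation=cv2.INTER_CUBIC) for x in r]) for r in((A,B),(C,D))]))
E
```

```text
t: 43.45
ee_pos: [0.4372, -0.3537, 0.2242]
orientation: [3.129, 0.193, -0.003]
wrist_force: [0.4, 0.3, -0.0]
gripper_width: 0.5
cover_grip [ 0.5088 -0.148   0.0864] 0.65
cover_grip [ 0.5127 -0.1478  0.0882] 0.76
stapler [ 0.7099  0.1519 -0.0025] 0.63
stapler [ 0.7072  0.1582 -0.0034] 0.75
tape_measure [ 0.7113  0.2635 -0.0009] 0.87
label_box [ 0.6911  0.0649 -0.0025] 0.95
label_box [0.6909 0.067  0.0016] 0.9
weight2_mid [0.4329 0.0844 0.0151] 0.57
weight2_mid [0.4325 0.0852 0.0172] 0.5
clamp1_mid [0.5014 0.1286 0.0122] 0.69
clamp1_mid [0.5061 0.1256 0.017 ] 0.58
clamp2_mid [0.4943 0.069  0.0164] 0.48
clamp2_mid [0.4947 0.0705 0.0165] 0.81
t0 [ 0.5109 -0.1451] -173.2 201
t23 [ 0.511  -0.1423] -172.3 195
```

View pics/c23.png

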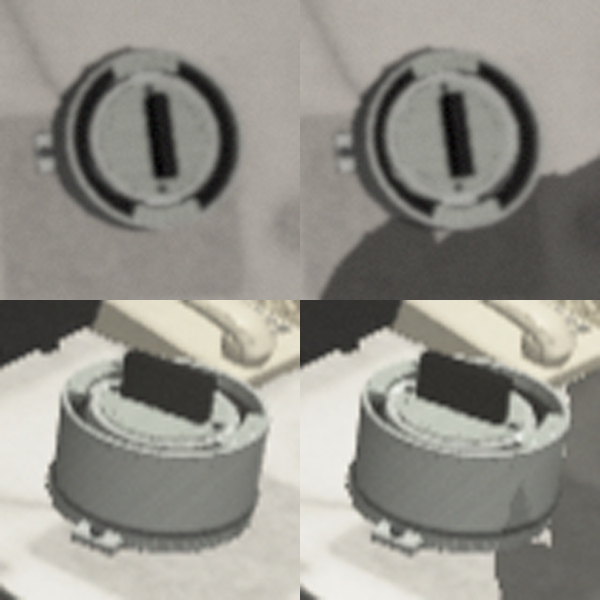

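View pics/t23.png

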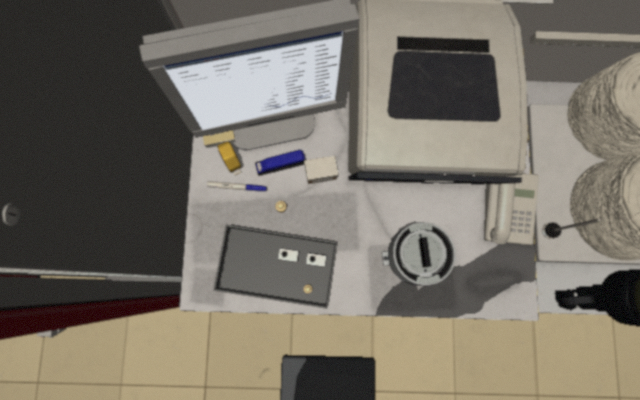

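The cover, lugs and bar match the starting view within about 3 mm and 1°. The tray and bystanders are in place, and the robot is clear. I hand the job in.

```bash
python3 -c "
from rig import robot
print(robot.sign_off())"
```

```text
the job is handed in; nothing more can be done
None
```

I carried out every step and handed the job in at about 43.5 s of the 208 s allowed; signing off gave no verdict.

- **Cover off:** I pressed it about 6 mm down, turned it 90° anticlockwise, lifted it off and laid it flat at about (0.454, -0.341).
- **Tray cleared:** Three parts stood on the insert: weight2, clamp1 and clamp2. No weight1 was found. I moved the three to the empty end of the tray and left alone the larger brass look-alike on the bench.
- **Insert in the pot:** It touched the floor at the expected height. The picture shows it lying flat, with its axis about 2 mm or less from my estimate of the pot centre.
- **Cover back on:** I seated it, pressed it down, turned it 90° clockwise and let it rise with the spring. A small lift afterwards met resistance at the locked height.

**Last checks:**
- The bar direction is within about 1° of the starting picture.
- The cover sits about 3 mm to one side of where it started, which is at the limit of its side play but inside the 6 mm tolerance.
- Both cameras put its grip point 86 to 88 mm up, close to the 88.5 mm limit on the higher reading. The detectors are only good to about 4 mm.
- The weight and both clamps were seen in the tray.
- The stapler and label box were where they stood in the first pictures. The tape measure was found by one camera only, also in its place.

None of the checks failed. I saw no sign that a part had been knocked aside.

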